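# Open the relay module's cover and draw the fuse carrier of unknown thread hand

### The job

Pick up the flat blade tool, push its blade under the lip of the clear hinged cover of the grey relay module and lever the cover up until it stands open (upright or beyond), then lay the tool back on the bench. The round black fuse cap beneath is locked by a part-turn thread that may be right- or left-handed, which cannot be seen: try it both ways, turn it the way it gives until it comes free, and lift it straight out with its fuse link. Finish while still holding the cap in the gripper, upright and well clear above the module (the bottom of its stem at least a hand's thickness above the module's deck), cover still open and the spanner, spare fuse link and brass thumb nuts left where they are.

Things in the scene. Friction and masses are not known exactly. Their poses are not given: they have to be found in the camera images.
- module: Grey block fixed on the bench; origin on the bench, x from -80 to +75 mm, y +-80 mm, flat top (deck) 45 mm up. Its -x side (front) faces roughly the robot. The cap sits in a 47 mm wide well at (5, -20) mm. The clear cover stands on the deck from x = -58 to +75 mm, 150 mm wide, 45 mm high, enclosing the cap.
- cover (a joint): Angle of the clear cover (five thin walls, open below, 120 g): 0 shut, 1.57 upright, 1.95 fully open. Hinged at the far (+x) lower edge; its front edge rises and swings away from the robot. Friction holds it at any angle; levering at the lip takes about 1.5 N.
- cover_lip (a point): Middle of the lower front edge of the cover's grey lip, moving with the cover; x points to the hinge. Lip: along the whole front, 150 mm wide, 4 mm thick, from 133 to 149 mm from the hinge. Shut, its underside is 9 mm above the deck, which reaches 6 mm farther forward. The gap is open inwards, under the cover's front wall, for 46 mm from this edge to the cap's flange.
- cover_hinge (a point): Fixed point in the middle of the cover's hinge line, at the module's far edge, at deck height; axes as the module's, the hinge runs along y. The inside of the cover's roof is 42 mm above the hinge when shut.
- cap: Loose black fuse cap, about 90 g: flange 58 mm wide, 4 mm thick, lying on the deck; above it a ribbed round grip 38 mm wide, 28 mm high. Origin on the axis at the flange's underside (45 mm above the bench when seated), z up. Below: a 16 mm wide brass stem, with two lugs along x that lock in the module, and a white ceramic fuse link, reaching 40 mm down.
- cap_top (a point): Middle of the cap's top, 32 mm above its origin. The cap starts locked: the tightening way it stops within 10 degrees; the loosening way (counter-clockwise from above if right-handed, clockwise if left-handed, equally likely at each start) it turns easily to a stop 75 degrees on and lifts straight out once past 60. Before that it lifts only about 1.5 mm.
- blade_tool: Flat blade tool lying on the bench, 165 mm long, 100 g. Origin on the underside; x runs along it towards the blade. Handle: wood, x from -90 to +10 mm, 18 mm wide (y), 20 mm high. Blade: steel, x from +8 to +75 mm, 20 mm wide, 3 mm thick, from 9 to 12 mm above the underside. It balances near x = -20 mm.
- blade_tip (a point): Middle of the blade's end edge, at half its thickness: (75, 0, 10.5) mm in the tool's frame.
- spanner: Steel spanner, 160 mm long, lying loose on the bench on the other side of the module from the blade tool; leave alone. Origin on its underside, x along it.
- spare_link: Spare white ceramic fuse link with steel ends, 84 x 21 x 21 mm, lying loose; leave alone. Origin at the middle of the underside.
- nut_a: Brass thumb nut, 24 mm wide, 14 mm high, loose; leave alone. Origin at the middle of the underside.
- nut_b: A second, equal brass thumb nut; leave alone.
Mind the look-alikes: they are no part of the job. Of the things shaped like the blade_tool, the dark wooden one is meant.

How it is judged:
On the way, in this order (a step that is already met when the one before it is completed fails the run):
1. the blade levers the cover up: cover raised with the blade's end under the lip (value of joint cover above 0.15 rad and distance between blade_tip and cover_lip below 0.06 m and contact force between blade_tool and module above 0.2 N), for 0.1 s.
2. the cover stands open (value of joint cover above 1.35 rad), for 0.2 s.
3. the blade tool lies on the bench, let go (height (world z) of blade_tool below 0.012 m and contact force between the fingers and blade_tool below 0.05 N), for 0.1 s.
At the end, for the whole second after the job is handed in: Fingers hold the cap still, upright within 0.3 rad, its origin over 105 mm above the bench and within 150 mm of the module's centre, touching neither module, cover nor tool; cover open beyond 1.3 rad; blade tool flat on the bench (under 12 mm); bystanders within 30 mm of their places (z of cap in the frame of module above 0.105 m and angle between cap's own z axis and vertical below 0.3 rad and contact force between the fingers and cap above 1 N and contact force between cap and module below 0.05 N and contact force between cap and blade_tool below 0.05 N and linear speed of cap below 0.05 m/s and horizontal distance between cap and module below 0.15 m and value of joint cover above 1.3 rad and height (world z) of blade_tool below 0.012 m); the arm keeps its last pose, push and grip.
It fails at once if a bystander is disturbed (distance of spanner from where it was at the start of the episode above 0.03 m).
It fails at once if a bystander is disturbed (distance of spare_link from where it was at the start of the episode above 0.03 m).
It fails at once if a bystander is disturbed (distance of nut_a from where it was at the start of the episode above 0.03 m).
It fails at once if a bystander is disturbed (distance of nut_b from where it was at the start of the episode above 0.03 m).
It also fails if it takes over 72 s, if anything falls off the work surface, if the arm or the gripper's body presses on something with over 40 N, if the wrist force passes 120 N, or if a joint passes its speed limit or range.

### The arm

A 6-joint arm with a two-finger parallel gripper is mounted at the origin on the work surface. World frame = base frame: x ahead of the robot, y to its left, z up, the work surface at z = 0. Lengths are in m, angles in rad, forces in N, time in s.
With the tool pointing down it reaches from about 0.35 to 0.85 m from the base axis. Payload 8.1 kg.
Tool frame: the origin (TCP) lies at the very end of the fingers, on their centre line; the grasp point (between the pads) lies 19 mm behind it; z points along the fingers, x is the direction in which the jaws open and shut, and the axes are right-handed (so a half turn about z gives the same grasp; the last joint's range is limited). The gripper opens to 93 mm and grips with 3 to 60 N. Pads are 15 mm wide; open, the fingers measure 128 mm over their backs; the gripper's body (75 mm by 188 mm) begins 65 mm behind the grasp point.
Start: joints at [1.126, 0.13, 1.488, -0, 1.523, -0.085], TCP at [0.211, 0.562, 0.183] pointing down, gripper open.
Joint ranges: [-2.96, 2.96], [-0.89, 2.26], [0.02, 2.5], [-1.34, 4.48], [0, 2.73], [-2.66, 2.66]. Speed limits (rad/s): [2.39, 2.39, 2.79, 3.14, 3.14, 3.14].

### API

Orientations are given as a unit quaternion [w, x, y, z].
In Python, from station import manip gives the robot as it stands. The module is installed in compiled form; this text tells all that it offers.
- The arm moves only by the shell command python3 -m handwheel 'ROWS' [OPENING]. ROWS is JSON, a list of rows, each an object of numbers: "tx", "ty", "tz": the shift along the world's x, y, z in cm; "rx", "ry", "rz": the turn, a rotation vector about the world's x, y, z in rad. A call has 1 to 8 rows; each row is the pose to reach, as a shift and turn from the pose measured when the call began; what a row does not reach only later rows make up. A row lasts 1/10 s, in which the tool goes at most 50 mm and 8.59 degrees, less where a joint would pass 70% of its speed; a pose out of reach is approached as far as the arm can. A call with a gripper value outside its range is refused whole. OPENING is the opening, from 0 (shut) to 1 (fully open), set as the call begins (- or left out, the last holds). The fingers move at their own pace and stop on an object; the grip force is fixed at half the most. Time passes only in rows, so rows that repeat a pose let the fingers close. It gives the time, the measured TCP pose, the force and the opening at its end, in the units of the state.
- manip.get_state(): the state, without advancing time (a new reading comes with each control period).
- manip.read_camera(name): name is "scene" or "top" or "wrist"; returns the picture (384x512x3 uint8, red, green, blue); there is no depth.
- manip.camera_model(name): a dict with "intrinsics" (3x3 intrinsics, pixels), "R" (3x3) and "t" (3): a world point X has camera coordinates R X + t; the wrist camera has in their place "mount" (4x4, takes a point from camera to tool coordinates, whose origin is the TCP and whose axes are the tool frame's). Camera axes: x right, y down, z forward; pixel columns grow to the right and rows downward; lengths in m; the calibration is good to about 2 mm. A picture is of the moment at which its call begins: read the wrist's pose just before it. camera_model takes no time and is no camera call.
- manip.finish_job(): hands the job in, once; it reports no verdict.
Trained networks look in the newest picture that a camera, given by its name, has taken for a name from the list of things; names that differ only in an ending like _2 or _b are one class to them, and where a whole thing is asked for, a point or a joint stands for the part that bears it (a point fixed in the world has none). Each returns a list of dicts, best first, with "p" (0 to 1); they miss things now and then, are a little off and sometimes report something else, mostly with a low value. They report only what shows in the picture. A call takes as long as a camera call. They do not tell look-alikes from the thing itself.
- manip.look_for(camera, target): "rect" ([left, top, right, bottom] in pixels, round what is visible of it).
The state is a dict: "t": time; "joint_positions": joint angles; "joint_vel": joint speeds; "effort": joint torques, N m; "tool_pos": TCP position; "tool_rot": TCP orientation; "force": force on the tool from outside, world axes, zero at the start; "wrist_torque": the same for the moment, N m; "grip_width": finger opening in m.
Only numpy, scipy, OpenCV 4.12 (cv2) and the standard library are available. Lean on these libraries where they do the work, as an engineer would, in place of code of your own. Each camera call takes 0.05 s, during which the arm holds its last target.

## Working session

There is one attempt and no reset: what is moved stays moved. The work goes in short steps, Python scripts to look and compute and a shell command to move; the robot and the scene stay as the last step left them, time stands still between calls to the robot, and variables do not carry over. Pictures are saved under pics/ and viewed, and the job is handed in when it is done.

```bash
mkdir -p pics; ls; python3 - <<'E'
from station import manip
import cv2
print(manip.get_state())
for c in ["scene","top","wrist"]:
    im=manip.read_camera(c); cv2.imwrite(f"pics/{c}0.png",im[:,:,::-1])
    m=manip.camera_model(c); print(c,{k:(v.tolist() if hasattr(v,'tolist') else v) for k,v in m.items()})
E
```

```text
pics
{'t': 0.0, 'joint_positions': array([ 1.12559863e+00,  1.31191531e-01,  1.48927641e+00, -1.07404824e-05,
        1.52299049e+00, -8.53890606e-02]), 'joint_vel': array([ 0.00040164, -0.00047058,  0.0001369 , -0.00070603,  0.0024945 ,
        0.00086803]), 'effort': array([ 3.57257755e-03, -5.59840536e+01, -4.91768789e+01,  7.73963076e-02,
        3.53456615e-02, -1.52497364e-04]), 'tool_pos': array([0.21095868, 0.56100973, 0.18187095]), 'tool_rot': array([ 4.68275170e-04,  8.22220611e-01,  5.69168162e-01, -8.06867749e-04]), 'force': array([-0.46091993, -0.33615127,  0.108651  ]), 'wrist_torque': array([ 0.0360502 ,  0.05449051, -0.00509454]), 'grip_width': 0.09256750555496512}
scene {'intrinsics': [[373.768669460016, 0.0, 248.09055630965872], [0.0, 373.768669460016, 183.8934956796784], [0.0, 0.0, 1.0]], 'R': [[-0.05737374559466082, 0.9982966645609306, 0.010584084417642256], [0.8323063071345242, 0.05368331996107911, -0.5517103517807577], [-0.5513387927767552, -0.022844489148962123, -0.8339686234475446]], 't': [-0.06417542198609326, -0.3598244620473762, 1.3493469195093153]}
top {'intrinsics': [[454.616050517841, 0.0, 260.68149421434646], [0.0, 454.616050517841, 190.72356873171572], [0.0, 0.0, 1.0]], 'R': [[0.004883750252796296, -0.9999876879258787, 0.0008791928821952038], [-0.9935924353606322, -0.004951791384387476, -0.11291391480333099], [0.11291687817858183, -0.0003221160370070673, -0.9936043854893466]], 't': [0.0725048066082716, 0.5061064728937235, 1.3098599519745335]}
wrist {'intrinsics': [[338.0116173001483, 0.0, 248.70309052334346], [0.0, 338.0116173001483, 193.7439891768558], [0.0, 0.0, 1.0]], 'mount': [[0.9999995330487816, 0.000930333818832289, -0.0002614979987439687, -0.000239522861174013], [-0.0008348191407324357, 0.9679371809000266, 0.25119099686953533, -0.06953456311598391], [0.0004868051150891642, -0.25119066127205875, 0.9679375055810602, -0.20167590332329025], [0.0, 0.0, 0.0, 1.0]]}
```

View pics/scene0.png

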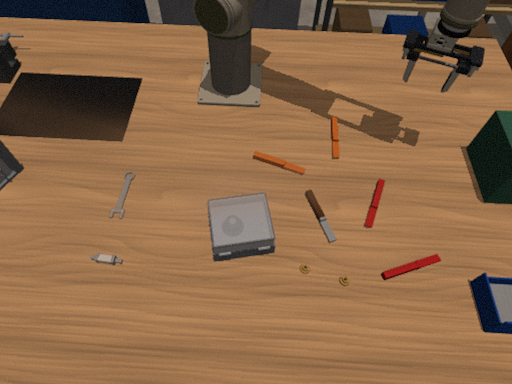

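View pics/top0.png

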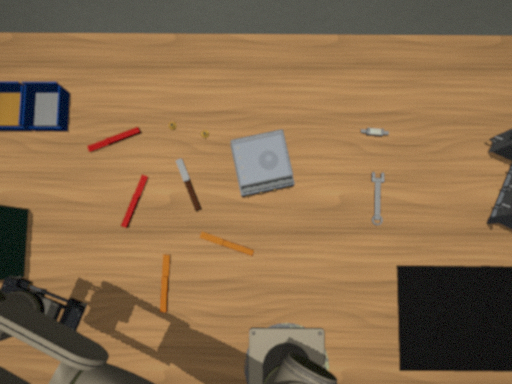

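View pics/wrist0.png

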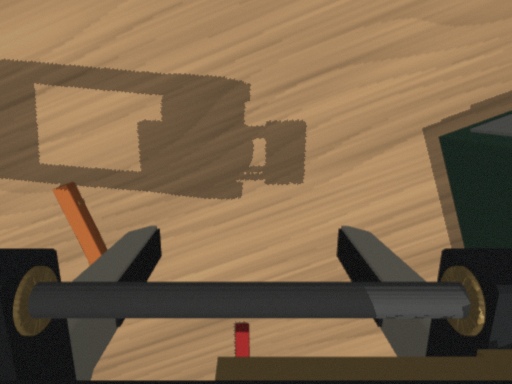

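Blade-tool candidates in the top view are orange (227,244) and (166,283), red (114,139) and (134,201), and dark brown with a steel blade (189,184). The brown one fits "dark wooden". I'll confirm it with an enlarged crop.

```bash
cat > h.py <<'E'
from station import manip
import numpy as np, cv2
from scipy.spatial.transform import Rotation as R
def q2R(q): return R.from_quat([q[1],q[2],q[3],q[0]]).as_matrix()
def cam(name, st=None):
    m=manip.camera_model(name); K=np.array(m["intrinsics"])
    if name=="wrist":
        st=st or manip.get_state()
        M=np.array(m["mount"]); Rt=q2R(st["tool_rot"])
        Rwc=Rt@M[:3,:3]; c=Rt@M[:3,3]+st["tool_pos"]
        return K,Rwc.T,-Rwc.T@c
    return K,np.array(m["R"]),np.array(m["t"])
def pix2w(c,uv,z):
    K,Rm,t=c; d=Rm.T@np.linalg.inv(K)@np.array([uv[0],uv[1],1.]); o=-Rm.T@t
    return o+d*(z-o[2])/d[2]
def w2pix(c,X):
    K,Rm,t=c; p=K@(Rm@np.asarray(X,float)+t); return p[:2]/p[2]
def snap(name,fn,crop=None,s=1):
    im=manip.read_camera(name)[:,:,::-1].copy()
    if crop: l,t,r,b=crop; im=im[t:b,l:r]
    if s!=1: im=cv2.resize(im,None,fx=s,fy=s,interpolation=cv2.INTER_CUBIC)
    cv2.imwrite("pics/"+fn,im); return im
E
python3 - <<'E'
from h import *
im=cv2.imread("pics/top0.png")[110:230,130:310]
cv2.imwrite("pics/topcrop.png",cv2.resize(im,None,fx=4.4,fy=4.4,interpolation=cv2.INTER_CUBIC))
im=cv2.imread("pics/scene0.png")[170:300,190:370]
cv2.imwrite("pics/scenecrop.png",cv2.resize(im,None,fx=4.4,fy=4.4,interpolation=cv2.INTER_CUBIC))
for c in ["top","scene"]:
  for n in ["blade_tool","module","cap","blade_tip","cover_lip"]:
    print(c,n,[(np.round(d["rect"]).tolist(),round(d["p"],2)) for d in manip.look_for(c,n)][:6])
E
```

```text
top blade_tool [([157.0, 255.0, 171.0, 313.0], 0.82), ([177.0, 161.0, 202.0, 212.0], 0.74), ([200.0, 230.0, 253.0, 256.0], 0.74), ([120.0, 173.0, 150.0, 226.0], 0.63), ([90.0, 131.0, 141.0, 151.0], 0.61)]
top module []
top cap []
top blade_tip [([160.0, 256.0, 171.0, 310.0], 0.93), ([174.0, 158.0, 203.0, 210.0], 0.81), ([124.0, 176.0, 147.0, 227.0], 0.81), ([87.0, 125.0, 139.0, 150.0], 0.74), ([228.0, 129.0, 293.0, 198.0], 0.69), ([198.0, 233.0, 253.0, 255.0], 0.55)]
top cover_lip [([228.0, 128.0, 293.0, 192.0], 0.76)]
scene blade_tool [([252.0, 152.0, 308.0, 176.0], 0.97), ([366.0, 182.0, 386.0, 226.0], 0.93), ([329.0, 115.0, 339.0, 157.0], 0.63), ([384.0, 254.0, 441.0, 279.0], 0.62), ([306.0, 191.0, 335.0, 241.0], 0.61)]
scene module [([207.0, 194.0, 273.0, 258.0], 0.66)]
scene cap []
scene blade_tip [([368.0, 179.0, 385.0, 226.0], 0.9), ([254.0, 150.0, 304.0, 175.0], 0.89), ([301.0, 188.0, 336.0, 242.0], 0.82), ([330.0, 118.0, 341.0, 160.0], 0.73), ([386.0, 254.0, 440.0, 278.0], 0.62)]
scene cover_lip [([208.0, 192.0, 276.0, 253.0], 0.56)]
```

View pics/topcrop.png

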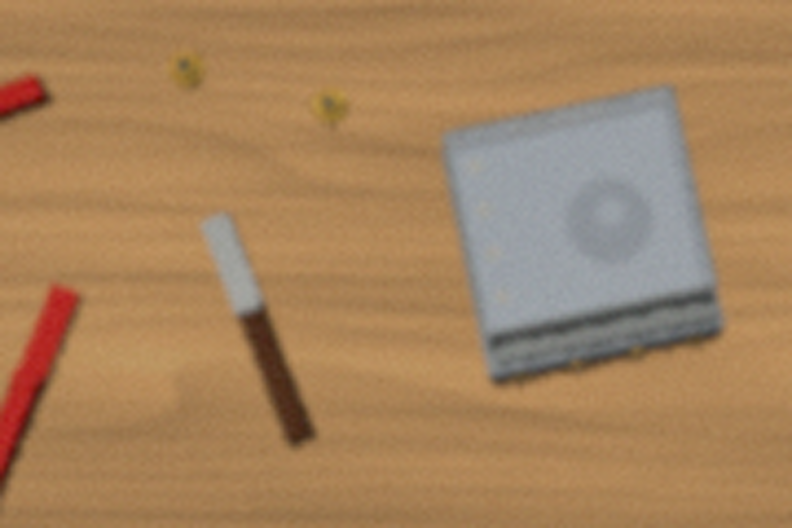

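View pics/scenecrop.png

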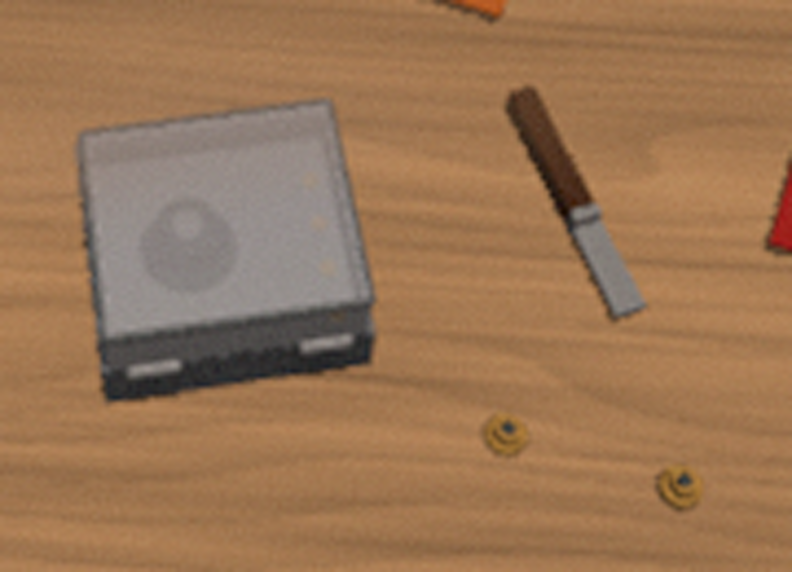

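```bash
cat > fit.py <<'E'
from h import *
from scipy.optimize import least_squares
T=cam("top");S=cam("scene")
print("camT",-T[1].T@T[2],"camS",-S[1].T@S[2])
tp=lambda p:(np.array(p)/4.4+[130,110]); sp=lambda p:(np.array(p)/4.4+[190,170])
tip=pix2w(T,tp((216,217)),.012); end=pix2w(T,tp((300,440)),.02)
print("tool T tip",tip,"end",end,np.linalg.norm((tip-end)[:2]),np.degrees(np.arctan2(*(tip-end)[1::-1])))
tip=pix2w(S,sp((628,313)),.011); end=pix2w(S,sp((521,95)),.018)
print("tool S tip",tip,"end",end,np.linalg.norm((tip-end)[:2]),np.degrees(np.arctan2(*(tip-end)[1::-1])))
pts=[(T,tp((447,133)),(.075,.075,.09)),(T,tp((672,90)),(.075,-.075,.09)),(T,tp((490,335)),(-.058,.075,.09)),(T,tp((715,292)),(-.058,-.075,.09)),
(S,sp((82,133)),(-.058,-.075,.09)),(S,sp((328,100)),(-.058,.075,.09)),(S,sp((372,300)),(.075,.075,.09)),(S,sp((105,338)),(.075,-.075,.09)),
(S,sp((108,400)),(.075,-.08,.0)),(S,sp((372,360)),(.075,.08,.0))]
def f(p):
    Rz=R.from_euler('z',p[2]).as_matrix()
    return np.concatenate([w2pix(c,Rz@np.array(m)+[p[0],p[1],0])-u for c,u,m in pts])
r=least_squares(f,[.55,0,0]); print(r.x,np.degrees(r.x[2]));print(r.fun.reshape(-1,2).round(1))
for n,uv in (("nut",(186,70)),("nut2",(330,105))): print(n,pix2w(T,tp(uv),.014))
print("spare",pix2w(T,(375,132),.01),"spanner",pix2w(T,(378,198),.003), "orange",pix2w(T,(200,234),.02),pix2w(T,(253,253),.02))
E
python3 fit.py
```

```text
camT [0.35460417 0.07543197 1.35856531] camS [1.03974949 0.11420782 0.92747335]
tool T tip [0.60136409 0.32056707 0.012     ] end [0.44859825 0.25901367 0.02      ] 0.1647004052663054 21.94581077402361
tool S tip [0.60269311 0.32573456 0.011     ] end [0.45387157 0.26445181 0.018     ] 0.1609454140642527 22.38121755617997
[0.58342585 0.07412439 0.21659614] 12.410044883702037
[[-1.8  0.8]
 [-1.4 -0.3]
 [-2.   0.3]
 [-1.  -1. ]
 [-1.1 -0.3]
 [-0.5 -0.2]
 [-0.7 -0.3]
 [-0.9 -0.3]
 [-1.2  0.1]
 [-1.2  0.4]]
nut [0.70340345 0.34340311 0.014     ]
nut2 [0.67934254 0.24395184 0.014     ]
spare [ 0.68870001 -0.27058436  0.01      ] spanner [ 0.48846567 -0.27662107  0.003     ] orange [0.37816681 0.25224696 0.02      ] [0.32372994 0.09651821 0.02      ]
```

Confirmed: only the one at top (189,184) has a dark brown handle and a steel blade. I'll move above it.

```bash
python3 -m handwheel '[{"tx":32,"ty":-26.7,"tz":0,"rz":0.744},{"tx":32,"ty":-26.7,"tz":0,"rz":0.744},{"tx":32,"ty":-26.7,"tz":0,"rz":0.744},{"tx":32,"ty":-26.7,"tz":0,"rz":0.744},{"tx":32,"ty":-26.7,"tz":0,"rz":0.744},{"tx":32,"ty":-26.7,"tz":0,"rz":0.744},{"tx":32,"ty":-26.7,"tz":0,"rz":0.744},{"tx":32,"ty":-26.7,"tz":0,"rz":0.744}]' 1
python3 -m handwheel '[{"tz":0},{"tz":0}]'
python3 - <<'E'
from h import *
st=manip.get_state(); print(st["tool_pos"],st["tool_rot"],st["joint_positions"].round(2))
snap("wrist","w1.png")
print(manip.look_for("wrist","blade_tool"))
E
```

```text
[0.2112288  0.56160938 0.18297337] [-1.95780158e-05  8.22219436e-01  5.69170623e-01  8.79063954e-06] [ 1.13  0.13  1.49  0.    1.52 -0.09]
[{'rect': [54.1, 180.9, 105.9, 267.7], 'p': 0.87}, {'rect': [235.5, 318.5, 247.2, 356.9], 'p': 0.8}]schema error: expected keys tx, ty, tz, rx, ry, rz
schema error: expected keys tx, ty, tz, rx, ry, rz
```

View pics/w1.png

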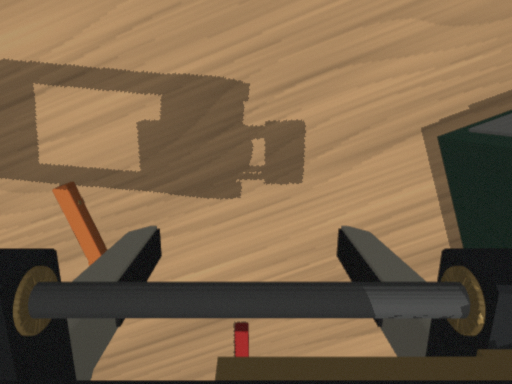

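All keys are required, so the arm didn't move.

```bash
python3 -m handwheel '[{"tx":32,"ty":-26.7,"tz":0,"rx":0,"ry":0,"rz":0.744},{"tx":32,"ty":-26.7,"tz":0,"rx":0,"ry":0,"rz":0.744},{"tx":32,"ty":-26.7,"tz":0,"rx":0,"ry":0,"rz":0.744},{"tx":32,"ty":-26.7,"tz":0,"rx":0,"ry":0,"rz":0.744},{"tx":32,"ty":-26.7,"tz":0,"rx":0,"ry":0,"rz":0.744},{"tx":32,"ty":-26.7,"tz":0,"rx":0,"ry":0,"rz":0.744},{"tx":32,"ty":-26.7,"tz":0,"rx":0,"ry":0,"rz":0.744},{"tx":32,"ty":-26.7,"tz":0,"rx":0,"ry":0,"rz":0.744}]' 1
python3 - <<'E'
from h import *
st=manip.get_state(); print(st["tool_pos"],st["tool_rot"],st["joint_positions"].round(2))
snap("wrist","w2.png")
print(manip.look_for("wrist","blade_tool"))
E
```

```text
t: 1.55
tool_pos: [0.5064, 0.3151, 0.1832]
tool_rot: [0.0, 0.559, 0.829, 0.0]
force: [1.3, 1.0, -0.2]
grip_width: 0.0932
[0.50644006 0.3150814  0.18323015] [7.75465435e-05 5.59023717e-01 8.29151613e-01 2.84407197e-04] [ 0.47  0.12  1.5   0.    1.52 -1.48]
[{'rect': [285.7, 330.7, 386.7, 351.3], 'p': 0.75}, {'rect': [213.5, 99.0, 236.7, 247.1], 'p': 0.66}, {'rect': [348.0, 0.0, 372.8, 17.2], 'p': 0.63}, {'rect': [316.1, 129.4, 432.7, 247.0], 'p': 0.6}, {'rect': [193.8, 0.0, 247.1, 40.4], 'p': 0.58}]
```

View pics/w2.png

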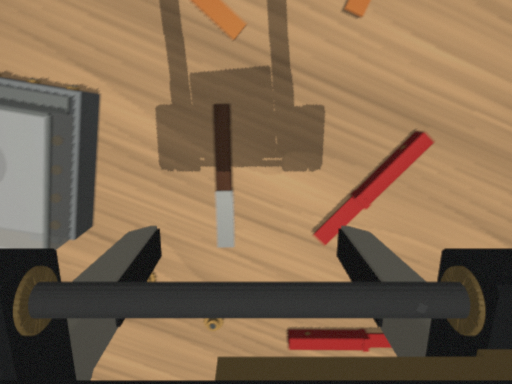

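```bash
python3 - <<'E'
from h import *
C=cam("wrist")
im=cv2.imread("pics/w2.png")
cv2.imwrite("pics/w2c.png",cv2.resize(im[85:265,160:300],None,fx=4,fy=4,interpolation=cv2.INTER_CUBIC)[:600])
e=pix2w(C,(222,104),.02); j=pix2w(C,(224.3,190.5),.02); t=pix2w(C,(226,246.5),.012)
print(e,j,t,np.linalg.norm((t-e)[:2]),np.degrees(np.arctan2(*(t-e)[1::-1])),np.degrees(np.arctan2(*(j-e)[1::-1])))
for uv,z in (((99,95),.045),((75,238),.045)): print(pix2w(C,uv,z))
E
```

```text
[0.45301242 0.25908968 0.02      ] [0.53907228 0.29413228 0.02      ] [0.60450269 0.32036465 0.012     ] 0.16341335285117756 22.02240767755038 22.15559492914444
[0.48848624 0.14768627 0.045     ]
[0.64135555 0.16303088 0.045     ]
```

View pics/w2c.png

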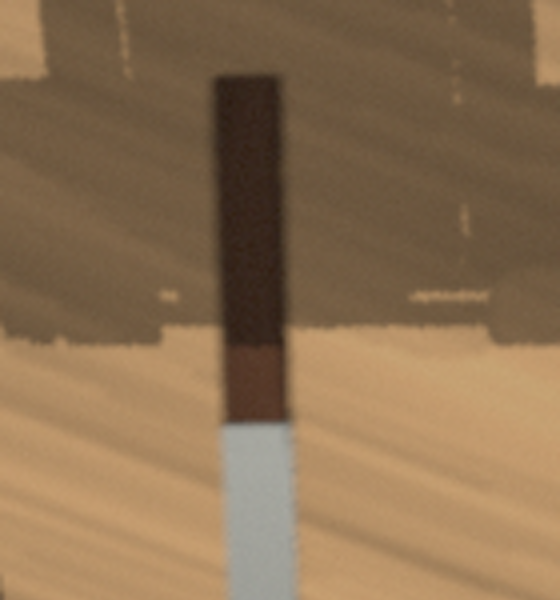

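```bash
python3 -m handwheel '[{"tx":2.46,"ty":-2.44,"tz":-4,"rx":0,"ry":0,"rz":0},{"tx":2.46,"ty":-2.44,"tz":-8,"rx":0,"ry":0,"rz":0},{"tx":2.46,"ty":-2.44,"tz":-12,"rx":0,"ry":0,"rz":0},{"tx":2.46,"ty":-2.44,"tz":-15,"rx":0,"ry":0,"rz":0},{"tx":2.46,"ty":-2.44,"tz":-17,"rx":0,"ry":0,"rz":0},{"tx":2.46,"ty":-2.44,"tz":-18,"rx":0,"ry":0,"rz":0},{"tx":2.46,"ty":-2.44,"tz":-18,"rx":0,"ry":0,"rz":0}]' 1
python3 - <<'E'
from h import *
C=cam("wrist")
print(manip.get_state()["tool_pos"])
snap("wrist","w3.png")
E
```

```text
t: 2.35
tool_pos: [0.5323, 0.2874, 0.0013]
tool_rot: [0.0, 0.561, 0.828, -0.001]
force: [0.1, 0.6, 0.5]
grip_width: 0.093
[0.53232606 0.28739673 0.00132667]
```

View pics/w3.png

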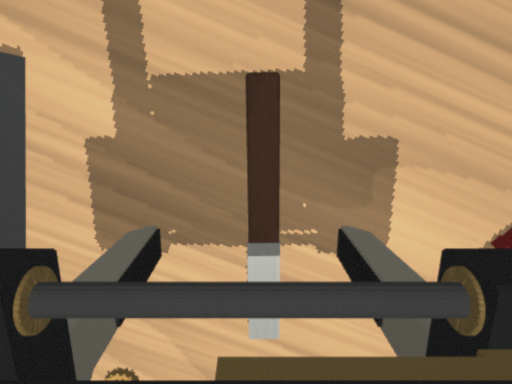

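```bash
python3 -m handwheel '[{"tx":-0.26,"ty":0.65,"tz":0.15,"rx":0,"ry":0,"rz":0},{"tx":-0.26,"ty":0.65,"tz":0.15,"rx":0,"ry":0,"rz":0}]' 1
python3 -m handwheel '[{"tx":0,"ty":0,"tz":0,"rx":0,"ry":0,"rz":0},{"tx":0,"ty":0,"tz":0,"rx":0,"ry":0,"rz":0},{"tx":0,"ty":0,"tz":0,"rx":0,"ry":0,"rz":0},{"tx":0,"ty":0,"tz":0,"rx":0,"ry":0,"rz":0},{"tx":0,"ty":0,"tz":0,"rx":0,"ry":0,"rz":0},{"tx":0,"ty":0,"tz":0,"rx":0,"ry":0,"rz":0}]' 0
python3 - <<'E'
from h import *
print(manip.get_state()["tool_pos"])
snap("wrist","w4.png")
E
```

```text
t: 2.6
tool_pos: [0.532, 0.296, 0.0067]
tool_rot: [0.002, 0.561, 0.828, 0.001]
force: [0.3, 0.2, -0.0]
grip_width: 0.0927
t: 3.2
tool_pos: [0.5319, 0.2959, 0.0066]
tool_rot: [0.002, 0.561, 0.828, 0.001]
force: [-0.6, -0.4, -0.4]
grip_width: 0.0497
[0.53193706 0.29587039 0.00659619]
```

View pics/w4.png

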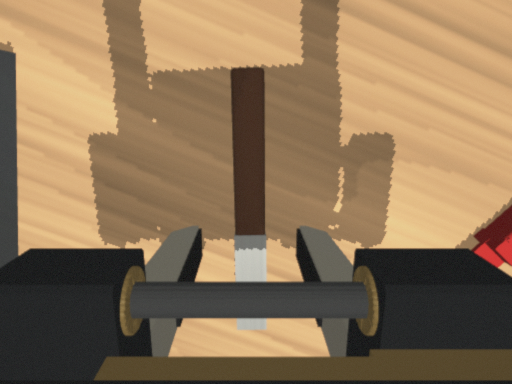

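```bash
python3 -m handwheel '[{"tx":0,"ty":0,"tz":-0.35,"rx":0,"ry":0,"rz":0},{"tx":0,"ty":0,"tz":-0.35,"rx":0,"ry":0,"rz":0},{"tx":0,"ty":0,"tz":-0.35,"rx":0,"ry":0,"rz":0},{"tx":0,"ty":0,"tz":-0.35,"rx":0,"ry":0,"rz":0},{"tx":0,"ty":0,"tz":-0.35,"rx":0,"ry":0,"rz":0},{"tx":0,"ty":0,"tz":-0.35,"rx":0,"ry":0,"rz":0},{"tx":0,"ty":0,"tz":-0.35,"rx":0,"ry":0,"rz":0},{"tx":0,"ty":0,"tz":-0.35,"rx":0,"ry":0,"rz":0}]' 0
```

```text
t: 4.05
tool_pos: [0.532, 0.2959, 0.0031]
tool_rot: [0.002, 0.561, 0.828, 0.001]
force: [-0.1, -0.1, 0.2]
grip_width: 0.0004
```

```bash
python3 - <<'E'
from h import *
snap("wrist","w5.png")
snap("scene","s5.png",(230,130,410,265),4.4)
E
```

```text
(no output)
```

View pics/w5.png

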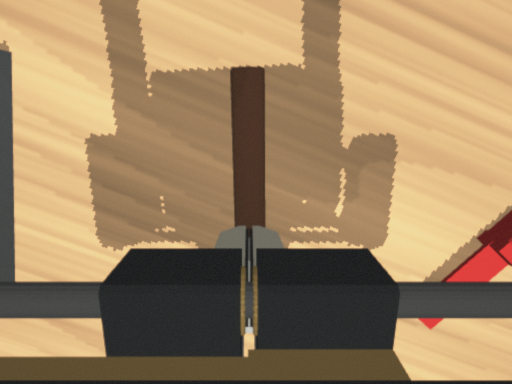

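View pics/s5.png

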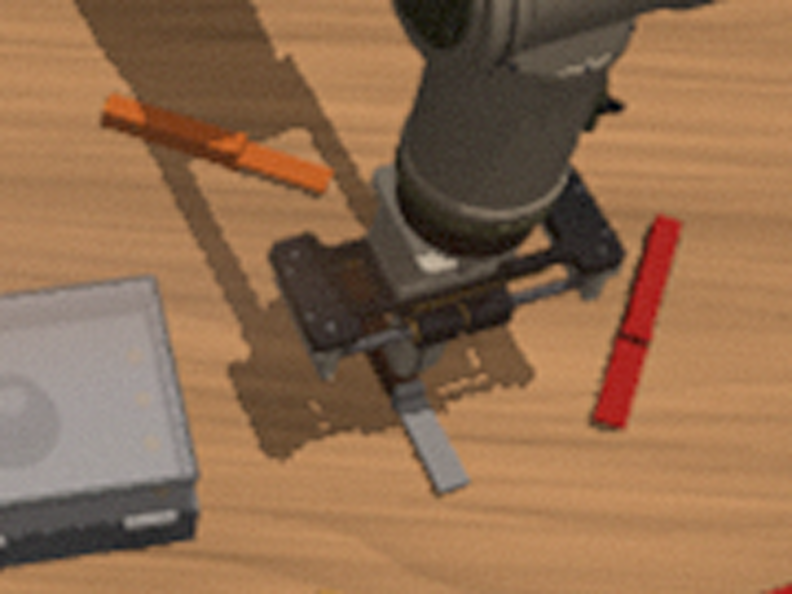

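```bash
python3 - <<'E'
from h import *
st=manip.get_state();print(st["tool_pos"],st["joint_positions"])
p=st["tool_pos"];S=cam("scene");T=cam("top");W=cam("wrist")
for dz in (0,.034,.1): 
  X=p+[0,0,dz]; print(dz,(w2pix(S,X)-[230,130])*4.4, w2pix(T,X), w2pix(W,X))
Rt=q2R(st["tool_rot"])
for sx in(-1,1):
  for y in (-.0075,.0075):
    for z in (0,-.019,-.034): print(sx,y,z,w2pix(W,p+Rt@np.array([sx*.0465,y,z])).round())
snap("scene","s6.png",(290,170,350,250),8)
E
```

```text
[0.531987   0.29590699 0.00312922] [ 0.42445114  0.30197744  1.63207695 -0.00164286  1.20398427 -1.52477047]
0 [395.00858642 389.71612255] [187.23722329 182.64382074] [248.80227806 220.48073173]
0.034 [404.37231804 363.67042055] [185.38602283 181.12968364] [248.70373186 241.62525576]
0.1 [424.12264181 308.73387733] [181.51078797 177.96004481] [248.35293088 316.89471734]
-1 -0.0075 0 [174. 209.]
-1 -0.0075 -0.019 [167. 219.]
-1 -0.0075 -0.034 [160. 228.]
-1 0.0075 0 [176. 232.]
-1 0.0075 -0.019 [169. 243.]
-1 0.0075 -0.034 [162. 254.]
1 -0.0075 0 [323. 209.]
1 -0.0075 -0.019 [330. 219.]
1 -0.0075 -0.034 [337. 228.]
1 0.0075 0 [322. 232.]
1 0.0075 -0.019 [329. 244.]
1 0.0075 -0.034 [335. 255.]
```

View pics/s6.png

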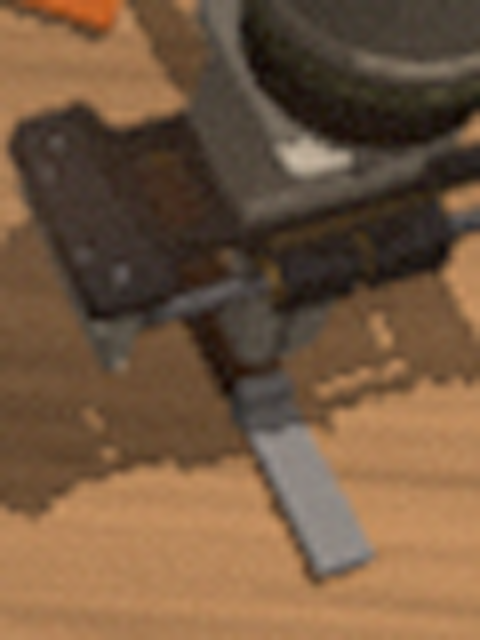

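The fingers closed to zero even though the reported TCP height is 3 mm. Both cameras show the real fingertips about 20–34 mm above the reported TCP, so they closed over the handle. I'll reopen and go down in small steps, watching the force.

```bash
python3 -m handwheel '[{"tx":0,"ty":0,"tz":0,"rx":0,"ry":0,"rz":0},{"tx":0,"ty":0,"tz":0,"rx":0,"ry":0,"rz":0},{"tx":0,"ty":0,"tz":0,"rx":0,"ry":0,"rz":0},{"tx":0,"ty":0,"tz":0,"rx":0,"ry":0,"rz":0},{"tx":0,"ty":0,"tz":0,"rx":0,"ry":0,"rz":0}]' 0.6
python3 -m handwheel '[{"tx":0,"ty":0,"tz":-0.4,"rx":0,"ry":0,"rz":0},{"tx":0,"ty":0,"tz":-0.8,"rx":0,"ry":0,"rz":0},{"tx":0,"ty":0,"tz":-1.2,"rx":0,"ry":0,"rz":0},{"tx":0,"ty":0,"tz":-1.2,"rx":0,"ry":0,"rz":0}]'
python3 - <<'E'
from h import *
print(manip.get_state()["tool_pos"])
snap("wrist","w7.png")
E
```

```text
t: 4.7
tool_pos: [0.532, 0.2959, 0.0031]
tool_rot: [0.002, 0.561, 0.828, 0.001]
force: [0.6, -0.2, -0.7]
grip_width: 0.0358
t: 5.1
tool_pos: [0.5311, 0.2955, -0.0101]
tool_rot: [0.001, 0.561, 0.828, 0.0]
force: [0.7, -0.5, -0.7]
grip_width: 0.0555
[ 0.53114223  0.29551647 -0.010081  ]
```

View pics/w7.png

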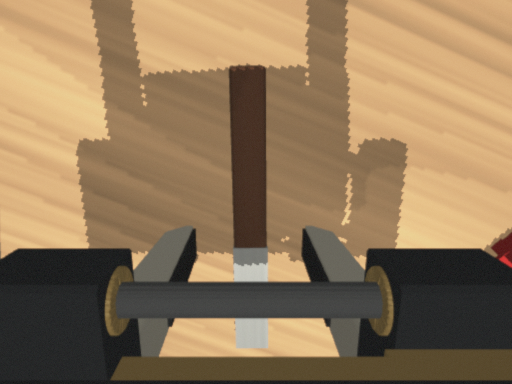

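```bash
python3 -m handwheel '[{"tx":0,"ty":0,"tz":-0.3,"rx":0,"ry":0,"rz":0},{"tx":0,"ty":0,"tz":-0.6,"rx":0,"ry":0,"rz":0},{"tx":0,"ty":0,"tz":-0.9,"rx":0,"ry":0,"rz":0},{"tx":0,"ty":0,"tz":-0.9,"rx":0,"ry":0,"rz":0}]'
python3 -m handwheel '[{"tx":0,"ty":0,"tz":-0.2,"rx":0,"ry":0,"rz":0},{"tx":0,"ty":0,"tz":-0.4,"rx":0,"ry":0,"rz":0},{"tx":0,"ty":0,"tz":-0.4,"rx":0,"ry":0,"rz":0}]'
python3 - <<'E'
from h import *
print(manip.get_state()["tool_pos"])
snap("wrist","w8.png")
snap("scene","s8.png",(290,170,350,250),7)
E
```

```text
t: 5.55
tool_pos: [0.531, 0.2954, -0.0193]
tool_rot: [0.001, 0.561, 0.828, 0.0]
force: [0.0, 0.9, 0.1]
grip_width: 0.0559
t: 5.85
tool_pos: [0.5307, 0.2953, -0.0238]
tool_rot: [0.001, 0.561, 0.828, -0.0]
force: [-0.2, -0.3, 0.1]
grip_width: 0.0556
[ 0.5306543   0.29527971 -0.02376288]
```

View pics/s8.png

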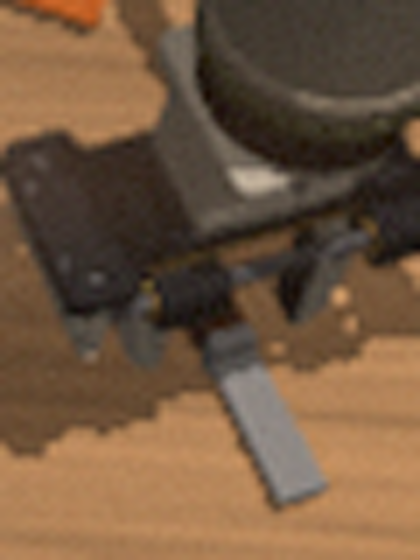

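View pics/w8.png

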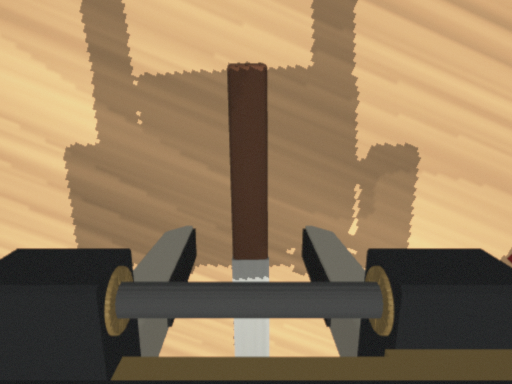

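```bash
python3 -m handwheel '[{"tx":-0.37,"ty":-0.15,"tz":-0.25,"rx":0,"ry":0,"rz":0},{"tx":-0.37,"ty":-0.15,"tz":-0.5,"rx":0,"ry":0,"rz":0},{"tx":-0.37,"ty":-0.15,"tz":-0.5,"rx":0,"ry":0,"rz":0}]'
python3 -m handwheel '[{"tx":0,"ty":0,"tz":0,"rx":0,"ry":0,"rz":0},{"tx":0,"ty":0,"tz":0,"rx":0,"ry":0,"rz":0},{"tx":0,"ty":0,"tz":0,"rx":0,"ry":0,"rz":0},{"tx":0,"ty":0,"tz":0,"rx":0,"ry":0,"rz":0},{"tx":0,"ty":0,"tz":0,"rx":0,"ry":0,"rz":0},{"tx":0,"ty":0,"tz":0,"rx":0,"ry":0,"rz":0},{"tx":0,"ty":0,"tz":0,"rx":0,"ry":0,"rz":0}]' 0
```

```text
t: 6.25
tool_pos: [0.5266, 0.2937, -0.029]
tool_rot: [0.001, 0.561, 0.828, -0.0]
force: [-0.2, 0.1, -0.5]
grip_width: 0.0558
t: 6.95
tool_pos: [0.5268, 0.2937, -0.0289]
tool_rot: [0.001, 0.561, 0.828, -0.0]
force: [-0.5, 0.2, -0.7]
grip_width: 0.0177
```

```bash
python3 -m handwheel '[{"tx":0,"ty":0,"tz":4,"rx":0,"ry":0,"rz":0},{"tx":-3,"ty":-3,"tz":8,"rx":0,"ry":0,"rz":-0.1},{"tx":-11,"ty":-25.6,"tz":12,"rx":0,"ry":0,"rz":-0.168},{"tx":-11,"ty":-25.6,"tz":12,"rx":0,"ry":0,"rz":-0.168},{"tx":-11,"ty":-25.6,"tz":12,"rx":0,"ry":0,"rz":-0.168},{"tx":-11,"ty":-25.6,"tz":12,"rx":0,"ry":0,"rz":-0.168},{"tx":-11,"ty":-25.6,"tz":12,"rx":0,"ry":0,"rz":-0.168},{"tx":-11,"ty":-25.6,"tz":12,"rx":0,"ry":0,"rz":-0.168}]'
python3 -m handwheel '[{"tx":0,"ty":0,"tz":0,"rx":0,"ry":0,"rz":0},{"tx":0,"ty":0,"tz":0,"rx":0,"ry":0,"rz":0}]'
python3 - <<'E'
from h import *
print(manip.get_state()["tool_pos"])
snap("wrist","w9.png")
snap("scene","s9.png",(180,100,360,235),4.4)
snap("top","t9.png",(200,110,330,260),4)
E
```

```text
t: 7.75
tool_pos: [0.4161, 0.0331, 0.0923]
tool_rot: [0.002, 0.631, 0.776, -0.0]
force: [-0.0, 1.0, -1.4]
grip_width: 0.0177
t: 7.95
tool_pos: [0.4163, 0.0334, 0.0924]
tool_rot: [0.002, 0.631, 0.776, -0.0]
force: [0.3, 0.4, -1.5]
grip_width: 0.0175
[0.41631758 0.03335253 0.09236673]
```

View pics/w9.png

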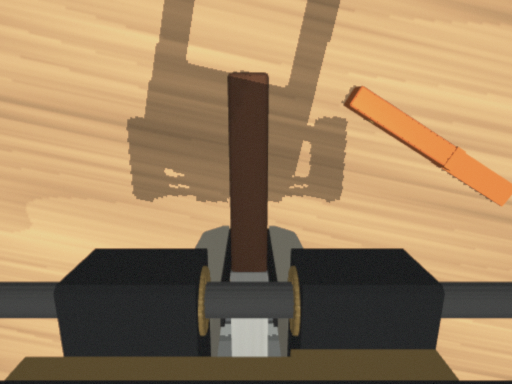

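View pics/s9.png

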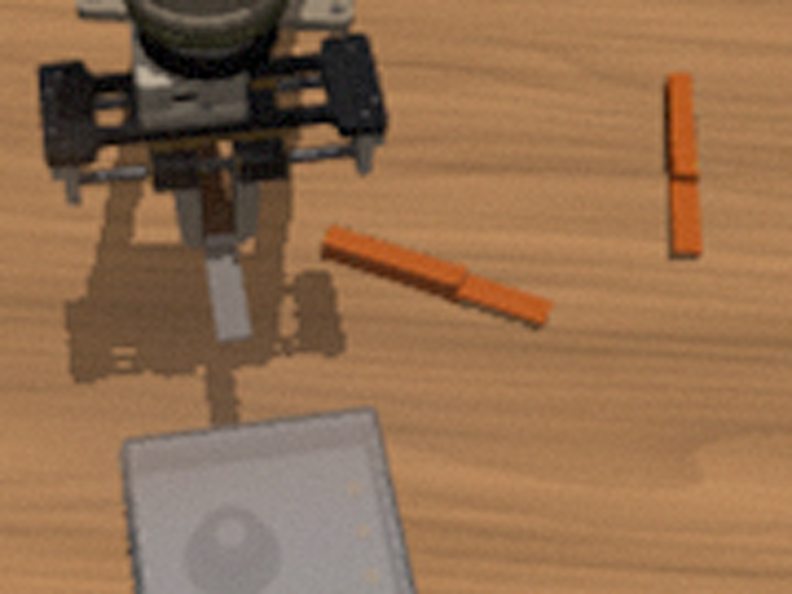

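View pics/t9.png

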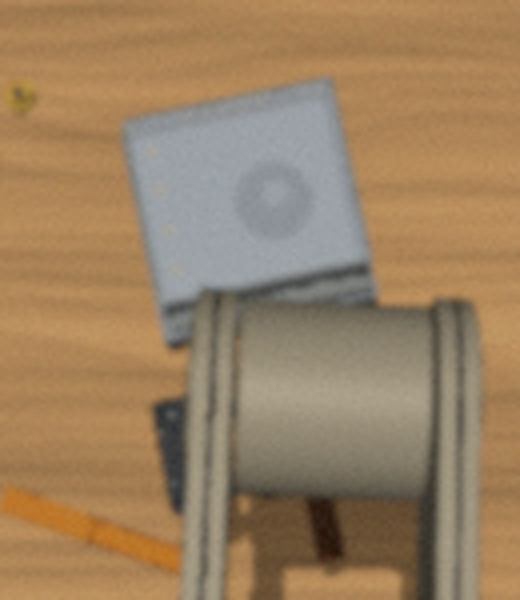

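```bash
python3 - <<'E'
from h import *
st=manip.get_state();p=st["tool_pos"];Rt=q2R(st["tool_rot"]);q=st["tool_rot"]
print("jaw yaw",np.degrees(2*np.arctan2(q[2],q[1])),"zt",Rt[:,2])
S=cam("scene"); sp=lambda u:((np.array(u)+.5)/4.4-.5+[180,100])
zt=.0924+.0394
yd=Rt[:,1]; print("ydir",yd)
for z in (zt-.006,zt,zt+.006):
  t=pix2w(S,sp((234,340)),z); print("tip",z,t,"rel along/lat",(t-p)@yd,(t-p)@Rt[:,0])
for z in (zt-.002,zt+.008):
  t=pix2w(S,sp((218,237)),z); print("ferrule start",z,(t-p)@yd,(t-p)@Rt[:,0])
a=pix2w(S,sp((122,440)),.09);b=pix2w(S,sp((375,408)),.09); print("cover front",a,b,np.linalg.norm(a-b),np.degrees(np.arctan2(b[1]-a[1],b[0]-a[0]))-90)
th=np.arctan2(b[1]-a[1],b[0]-a[0])-np.pi/2; ex=np.array([np.cos(th),np.sin(th),0]); o=(a+b)/2+.058*ex; print("module origin",o,np.degrees(th))
for f in("w8.png","w9.png"):
  g=cv2.imread("pics/"+f)[:,:,2].astype(float)
  for r in (85,110,140,170,200,220):
    row=g[r-3:r+4,210:290].mean(0); d=np.gradient(row); 
    l=np.argmin(d[:40]); rr=40+np.argmax(d[40:])
    def sub(i): a,b,c=abs(d[i-1:i+2]); return i+.5*(a-c)/(a-2*b+c)
    print(f,r,round(sub(l)+210,1),round(sub(rr)+210,1),round(sub(rr)-sub(l),1))
E
```

```text
jaw yaw 101.89585474506012 zt [ 0.00174012 -0.00302832 -0.9999939 ]
ydir [0.97852296 0.20613502 0.00107851]
tip 0.1258 [0.49049211 0.05126294 0.1258    ] rel along/lat 0.07638567705165598 0.0012169676157796712
tip 0.1318 [0.49460295 0.05173404 0.1318    ] rel along/lat 0.08051180178728967 0.0008106493264454344
tip 0.1378 [0.49871378 0.05220515 0.1378    ] rel along/lat 0.08463792652292336 0.00040433103711118214
ferrule start 0.1298 0.0015411469081033234 0.0010014780724566606
ferrule start 0.1398 0.009390791585892377 0.00032358653762251953
cover front [ 0.54206382 -0.01207243  0.09      ] [0.51002034 0.13708313 0.09      ] 0.15255872968116327 12.124713211573876
module origin [0.58274826 0.07468769 0.09      ] 12.124713211573875
w8.png 85 227.0 266.9 39.9
w8.png 110 227.9 267.0 39.1
w8.png 140 228.9 267.2 38.3
w8.png 170 229.8 267.2 37.3
w8.png 200 230.8 267.2 36.3
w8.png 220 231.2 267.4 36.2
w9.png 85 227.1 268.4 41.3
w9.png 110 227.8 268.2 40.3
w9.png 140 228.1 267.9 39.8
w9.png 170 228.9 267.6 38.7
w9.png 200 229.8 267.2 37.4
w9.png 220 230.0 267.1 37.1
```

```bash
python3 -m handwheel '[{"tx":0,"ty":0.3,"tz":-4,"rx":0,"ry":0,"rz":0},{"tx":0,"ty":0.3,"tz":-7,"rx":0,"ry":0,"rz":0},{"tx":0,"ty":0.3,"tz":-8.2,"rx":0,"ry":0,"rz":0},{"tx":0,"ty":0.3,"tz":-8.2,"rx":0,"ry":0,"rz":0},{"tx":0,"ty":0.3,"tz":-8.2,"rx":0,"ry":0,"rz":0}]'
python3 - <<'E'
from h import *
print(manip.get_state()["tool_pos"])
snap("wrist","w10.png")
snap("scene","s10.png",(180,100,360,235),4.4)
E
```

```text
t: 8.6
tool_pos: [0.4167, 0.0376, 0.0108]
tool_rot: [0.002, 0.63, 0.777, -0.001]
force: [0.4, -0.2, 0.0]
grip_width: 0.0175
[0.41667734 0.03755195 0.01079835]
```

View pics/s10.png

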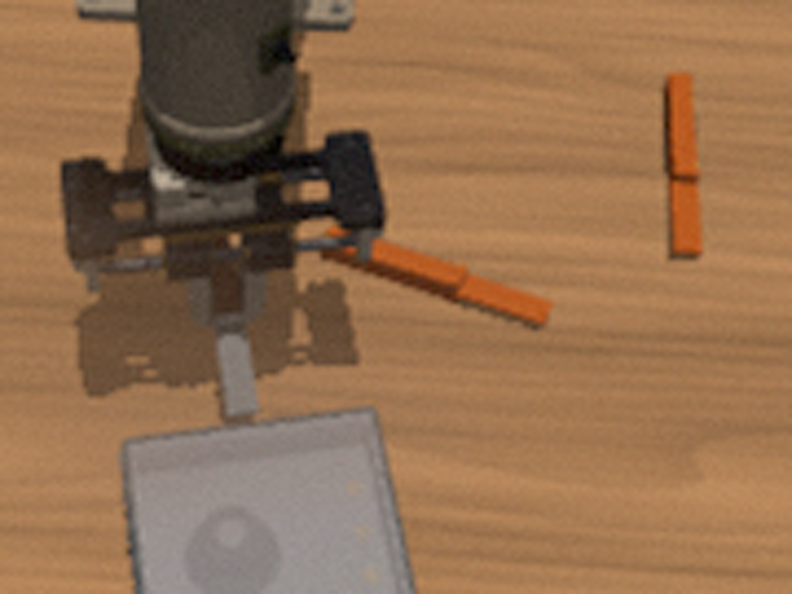

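```bash
python3 -m handwheel '[{"tx":0.7,"ty":0.15,"tz":-0.07,"rx":0,"ry":0,"rz":0},{"tx":1.4,"ty":0.3,"tz":-0.07,"rx":0,"ry":0,"rz":0},{"tx":2.1,"ty":0.45,"tz":-0.07,"rx":0,"ry":0,"rz":0},{"tx":2.1,"ty":0.45,"tz":-0.07,"rx":0,"ry":0,"rz":0}]'
python3 -m handwheel '[{"tx":0.9,"ty":0.2,"tz":0,"rx":0,"ry":0,"rz":0},{"tx":1.8,"ty":0.38,"tz":0,"rx":0,"ry":0,"rz":0},{"tx":2.8,"ty":0.6,"tz":0,"rx":0,"ry":0,"rz":0},{"tx":2.8,"ty":0.6,"tz":0,"rx":0,"ry":0,"rz":0}]'
python3 - <<'E'
from h import *
print(manip.get_state()["tool_pos"])
snap("scene","s11.png",(180,100,360,235),4.4)
E
```

```text
t: 9.1
tool_pos: [0.4401, 0.0419, 0.0115]
tool_rot: [0.003, 0.63, 0.777, 0.001]
force: [0.3, 0.6, -0.6]
grip_width: 0.0175
t: 9.5
tool_pos: [0.4696, 0.0482, 0.0117]
tool_rot: [0.004, 0.63, 0.777, 0.001]
force: [0.5, -1.0, -1.4]
grip_width: 0.0178
[0.46961739 0.04816676 0.01173215]
```

View pics/s11.png

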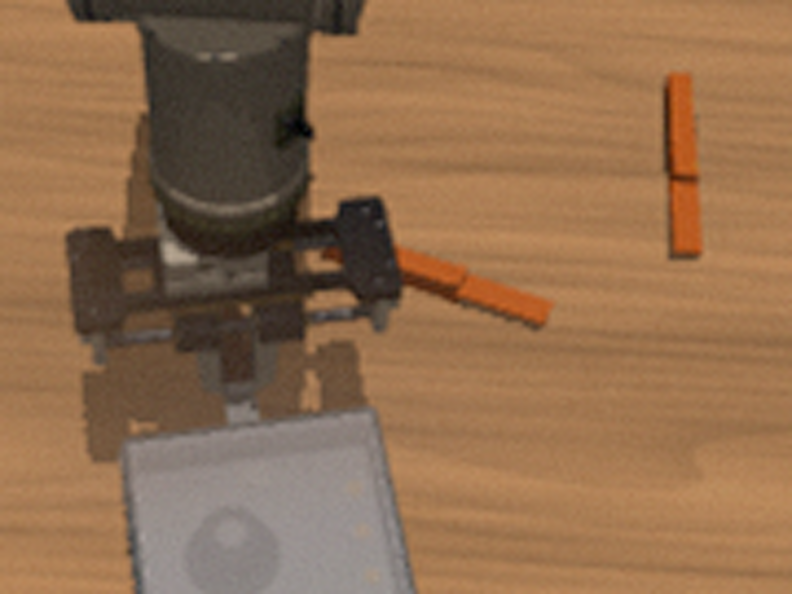

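```bash
python3 -m handwheel '[{"tx":0,"ty":0,"tz":0.7,"rx":0,"ry":0,"rz":0},{"tx":0,"ty":0,"tz":1.4,"rx":0,"ry":0,"rz":0},{"tx":0,"ty":0,"tz":2.1,"rx":0,"ry":0,"rz":0},{"tx":0,"ty":0,"tz":2.8,"rx":0,"ry":0,"rz":0},{"tx":0,"ty":0,"tz":3.5,"rx":0,"ry":0,"rz":0},{"tx":0,"ty":0,"tz":3.5,"rx":0,"ry":0,"rz":0},{"tx":0,"ty":0,"tz":3.5,"rx":0,"ry":0,"rz":0}]'
python3 - <<'E'
from h import *
print(manip.get_state()["tool_pos"])
snap("scene","s12.png",(180,100,360,235),4.4)
E
```

```text
t: 10.25
tool_pos: [0.4689, 0.048, 0.0468]
tool_rot: [0.003, 0.63, 0.777, 0.001]
force: [-0.8, -0.3, -0.5]
grip_width: 0.018
[0.46892417 0.04802959 0.04684883]
```

View pics/s12.png

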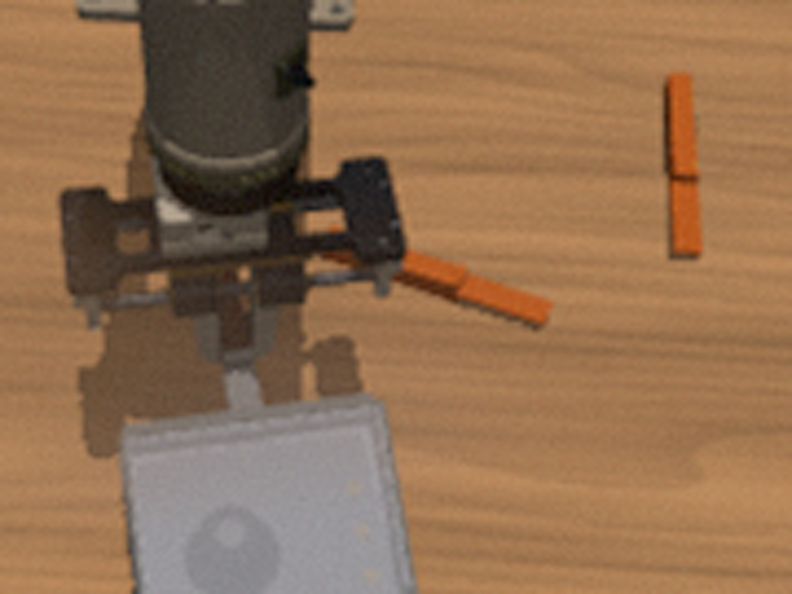

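```bash
cat >> h.py <<'E'
MO=np.array([.583,.0744,0]);MY=np.radians(12.2);MR=R.from_euler('z',MY).as_matrix()
def m2w(p): return MR@np.asarray(p,float)+MO
def w2m(p): return MR.T@(np.asarray(p,float)-MO)
def cov(th,x,y,z): # point in cover frame from hinge (x forward neg)
    c,s=np.cos(th),np.sin(th); return m2w([.075+x*c+z*s, y, .045-x*s+z*c])
E
python3 - <<'E'
from h import *
S=cam("scene")
for th in (0,.1,.2,.3,1.2,1.57,1.9):
  print(th,[((w2pix(S,cov(th,-.133,y,z))-[180,100])*4.4).round() for y,z in((-.075,.045),(.075,.045))],[(w2pix(S,cov(th,-.149,y,.009))).round() for y in(-.075,.075)])
E
```

```text
0 [array([122., 439.]), array([371., 407.])] [array([208., 202.]), array([263., 195.])]
0.1 [array([121., 434.]), array([373., 402.])] [array([208., 199.]), array([263., 192.])]
0.2 [array([120., 433.]), array([376., 400.])] [array([207., 197.]), array([263., 190.])]
0.3 [array([120., 433.]), array([380., 400.])] [array([207., 196.]), array([264., 189.])]
1.2 [array([131., 554.]), array([423., 515.])] [array([208., 210.]), array([273., 202.])]
1.57 [array([142., 654.]), array([442., 612.])] [array([210., 230.]), array([278., 221.])]
1.9 [array([154., 748.]), array([455., 705.])] [array([213., 253.]), array([282., 243.])]
```

The cover is lifting (about 0.25 rad by the blade's height). I'll follow the arc.

```bash
python3 -m handwheel '[{"tx":1.0,"ty":0.2,"tz":1.3,"rx":0,"ry":0,"rz":0},{"tx":2.0,"ty":0.4,"tz":2.5,"rx":0,"ry":0,"rz":0},{"tx":2.9,"ty":0.6,"tz":3.8,"rx":0,"ry":0,"rz":0},{"tx":3.9,"ty":0.8,"tz":4.8,"rx":0,"ry":0,"rz":0},{"tx":4.9,"ty":1.0,"tz":5.7,"rx":0,"ry":0,"rz":0},{"tx":5.9,"ty":1.25,"tz":6.5,"rx":0,"ry":0,"rz":0},{"tx":6.7,"ty":1.45,"tz":7.1,"rx":0,"ry":0,"rz":0},{"tx":6.7,"ty":1.45,"tz":7.1,"rx":0,"ry":0,"rz":0}]'
python3 - <<'E'
from h import *
p=manip.get_state()["tool_pos"];print(p,w2m(p))
snap("scene","s13.png",(170,110,350,245),4.4)
E
```

```text
t: 11.1
tool_pos: [0.5367, 0.0626, 0.1177]
tool_rot: [0.004, 0.63, 0.777, 0.001]
force: [1.8, -1.0, -2.8]
grip_width: 0.0175
[0.53668715 0.06262876 0.11772719] [-0.04775447 -0.00171834  0.11772719]
```

View pics/s13.png

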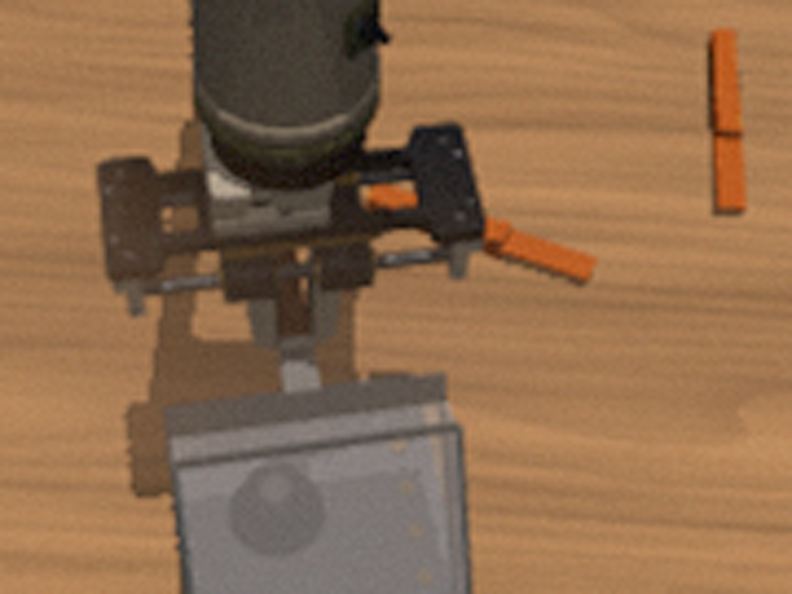

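```bash
python3 -m handwheel '[{"tx":1.76,"ty":0.38,"tz":0.75,"rx":0,"ry":0,"rz":0},{"tx":3.6,"ty":0.78,"tz":1.35,"rx":0,"ry":0,"rz":0},{"tx":5.4,"ty":1.16,"tz":1.55,"rx":0,"ry":0,"rz":0},{"tx":7.1,"ty":1.54,"tz":1.45,"rx":0,"ry":0,"rz":0},{"tx":8.3,"ty":1.8,"tz":0.9,"rx":0,"ry":0,"rz":0},{"tx":9.6,"ty":2.1,"tz":0.35,"rx":0,"ry":0,"rz":0},{"tx":10.8,"ty":2.3,"tz":-0.2,"rx":0,"ry":0,"rz":0},{"tx":11.5,"ty":2.5,"tz":-0.6,"rx":0,"ry":0,"rz":0}]'
python3 - <<'E'
from h import *
p=manip.get_state()["tool_pos"];print(p,w2m(p))
snap("scene","s14.png",(170,130,350,265),4.4)
E
```

```text
t: 11.95
tool_pos: [0.6505, 0.0876, 0.11]
tool_rot: [0.002, 0.63, 0.777, -0.0]
force: [-0.7, -0.3, -1.2]
grip_width: 0.0175
[0.65048806 0.08758115 0.11001623] [ 0.06874941 -0.00137843  0.11001623]
```

View pics/s14.png

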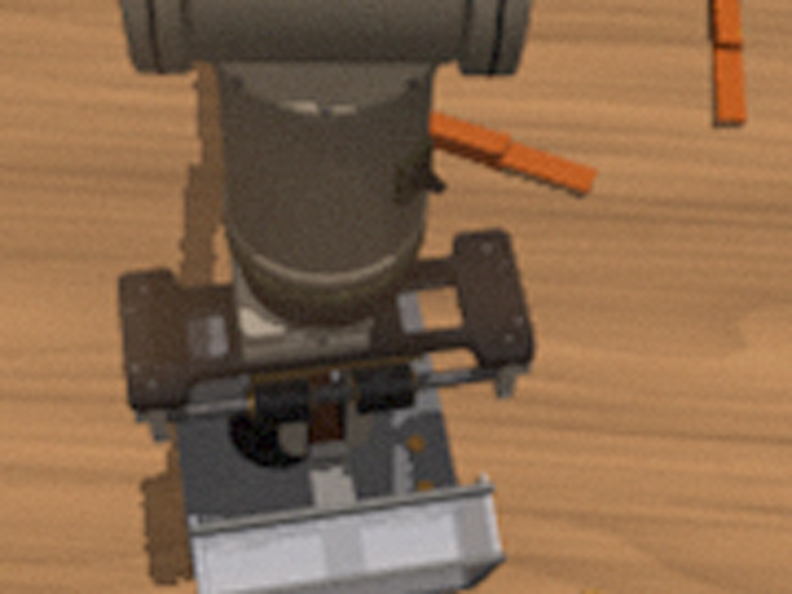

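```bash
python3 -m handwheel '[{"tx":-3,"ty":-0.65,"tz":-0.2,"rx":0,"ry":0,"rz":0},{"tx":-7,"ty":-1.5,"tz":-0.2,"rx":0,"ry":0,"rz":0},{"tx":-11,"ty":-2.3,"tz":0,"rx":0,"ry":0,"rz":0},{"tx":-13,"ty":-1,"tz":1,"rx":0,"ry":0,"rz":0},{"tx":-13,"ty":5,"tz":1,"rx":0,"ry":0,"rz":0},{"tx":-13,"ty":10,"tz":1,"rx":0,"ry":0,"rz":0},{"tx":-12,"ty":15,"tz":1,"rx":0,"ry":0,"rz":0.08},{"tx":-12,"ty":20.6,"tz":1,"rx":0,"ry":0,"rz":0.168}]'
python3 - <<'E'
from h import *
p=manip.get_state()["tool_pos"];print(p,w2m(p))
snap("scene","s15.png",(170,130,350,265),4.4)
E
```

```text
t: 12.8
tool_pos: [0.5303, 0.2788, 0.1199]
tool_rot: [0.003, 0.561, 0.828, 0.001]
force: [1.4, 0.8, -0.3]
grip_width: 0.0175
[0.53025984 0.27875814 0.11991786] [-0.00836313  0.21088819  0.11991786]
```

View pics/s15.png

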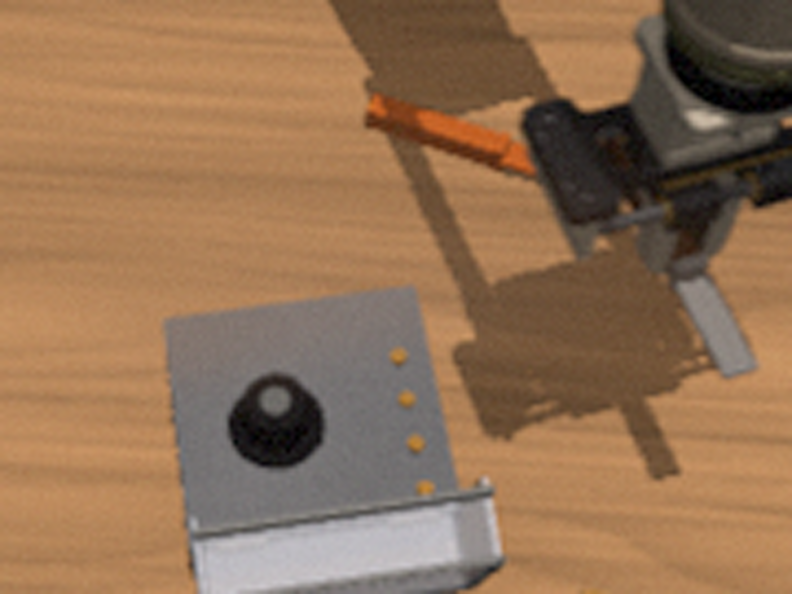

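```bash
python3 -m handwheel '[{"tx":-0.3,"ty":1.5,"tz":-4,"rx":0,"ry":0,"rz":0},{"tx":-0.3,"ty":1.5,"tz":-8,"rx":0,"ry":0,"rz":0},{"tx":-0.3,"ty":1.5,"tz":-11.5,"rx":0,"ry":0,"rz":0},{"tx":-0.3,"ty":1.5,"tz":-13.5,"rx":0,"ry":0,"rz":0},{"tx":-0.3,"ty":1.5,"tz":-14.5,"rx":0,"ry":0,"rz":0},{"tx":-0.3,"ty":1.5,"tz":-14.8,"rx":0,"ry":0,"rz":0},{"tx":-0.3,"ty":1.5,"tz":-14.8,"rx":0,"ry":0,"rz":0}]'
```

```text
t: 13.55
tool_pos: [0.5265, 0.3013, -0.0274]
tool_rot: [0.002, 0.557, 0.83, 0.003]
force: [-0.5, -0.3, -0.3]
grip_width: 0.0179
```

```bash
python3 -m handwheel '[{"tx":0,"ty":0,"tz":-0.12,"rx":0,"ry":0,"rz":0},{"tx":0,"ty":0,"tz":-0.12,"rx":0,"ry":0,"rz":0}]'
python3 -m handwheel '[{"tx":0,"ty":0,"tz":0,"rx":0,"ry":0,"rz":0},{"tx":0,"ty":0,"tz":0,"rx":0,"ry":0,"rz":0},{"tx":0,"ty":0,"tz":0,"rx":0,"ry":0,"rz":0},{"tx":0,"ty":0,"tz":0,"rx":0,"ry":0,"rz":0},{"tx":0,"ty":0,"tz":0,"rx":0,"ry":0,"rz":0},{"tx":0,"ty":0,"tz":0,"rx":0,"ry":0,"rz":0}]' 0.7
python3 -m handwheel '[{"tx":0,"ty":0,"tz":4,"rx":0,"ry":0,"rz":0},{"tx":0,"ty":0,"tz":8,"rx":0,"ry":0,"rz":0},{"tx":0,"ty":0,"tz":13,"rx":0,"ry":0,"rz":0},{"tx":0,"ty":0,"tz":16,"rx":0,"ry":0,"rz":0},{"tx":0,"ty":0,"tz":16,"rx":0,"ry":0,"rz":0}]' 1
python3 - <<'E'
from h import *
st=manip.get_state();print(st["tool_pos"],st["joint_positions"].round(2))
snap("scene","s16.png",(170,130,350,265),4.4)
E
```

```text
t: 13.75
tool_pos: [0.5276, 0.3018, -0.0271]
tool_rot: [0.002, 0.557, 0.83, 0.004]
force: [0.2, 0.4, -1.4]
grip_width: 0.0179
t: 14.35
tool_pos: [0.5276, 0.3017, -0.0271]
tool_rot: [0.002, 0.557, 0.83, 0.004]
force: [-0.1, -0.3, -0.3]
grip_width: 0.061
t: 14.85
tool_pos: [0.5312, 0.3035, 0.1398]
tool_rot: [0.005, 0.557, 0.83, 0.008]
force: [0.8, 0.1, 1.3]
grip_width: 0.0928
[0.53117094 0.30350573 0.13980072] [ 0.44  0.16  1.53  0.    1.43 -1.52]
```

View pics/s16.png

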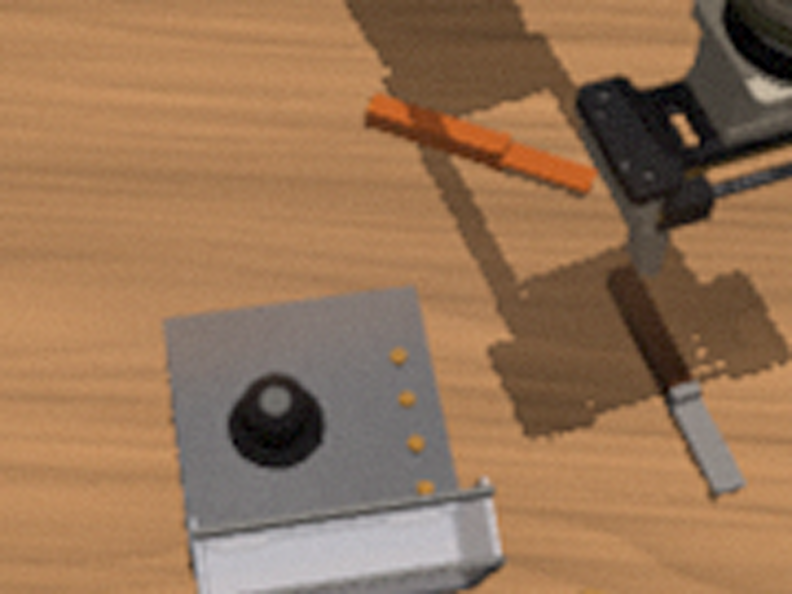

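```bash
python3 - <<'E'
from h import *
S=cam("scene"); sp=lambda u:((np.array(u)+.5)/4.4-.5+[170,130])
c=pix2w(S,sp((276,401)),.077); print("cap top",c,w2m(c)); c=pix2w(S,sp((277,426)),.047); print("flange",c,w2m(c))
print("expected",m2w([.005,-.02,0]))
E
python3 -m handwheel '[{"tx":2,"ty":-4,"tz":1,"rx":0,"ry":0,"rz":-0.1},{"tx":6.1,"ty":-24.7,"tz":0,"rx":0,"ry":0,"rz":-0.563},{"tx":6.1,"ty":-24.7,"tz":0,"rx":0,"ry":0,"rz":-0.563},{"tx":6.1,"ty":-24.7,"tz":0,"rx":0,"ry":0,"rz":-0.563},{"tx":6.1,"ty":-24.7,"tz":0,"rx":0,"ry":0,"rz":-0.563},{"tx":6.1,"ty":-24.7,"tz":0,"rx":0,"ry":0,"rz":-0.563},{"tx":6.1,"ty":-24.7,"tz":0,"rx":0,"ry":0,"rz":-0.563},{"tx":6.1,"ty":-24.7,"tz":0,"rx":0,"ry":0,"rz":-0.563}]' 1
python3 - <<'E'
from h import *
st=manip.get_state();print(st["tool_pos"],st["tool_rot"],st["joint_positions"].round(2))
snap("wrist","w17.png")
snap("scene","s17.png",(170,110,350,265),3.8)
E
```

```text
cap top [0.59304037 0.05716318 0.077     ] [ 0.00617105 -0.01896932  0.077     ]
flange [0.5939848  0.05709914 0.047     ] [ 0.00708062 -0.01923149  0.047     ]
expected [0.59211358 0.05590831 0.        ]
t: 15.7
tool_pos: [0.5898, 0.0566, 0.1352]
tool_rot: [0.005, 0.766, 0.643, 0.005]
force: [-0.3, 0.3, -0.1]
grip_width: 0.0932
[0.5898456  0.05658602 0.13521003] [0.00452042 0.76602319 0.64278107 0.0045313 ] [ 0.01  0.12  1.58 -0.    1.42 -1.39]
```

View pics/w17.png

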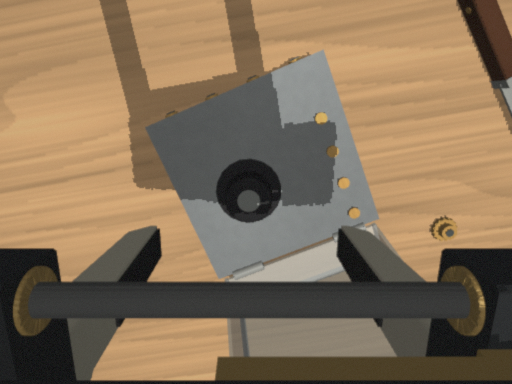

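View pics/s17.png

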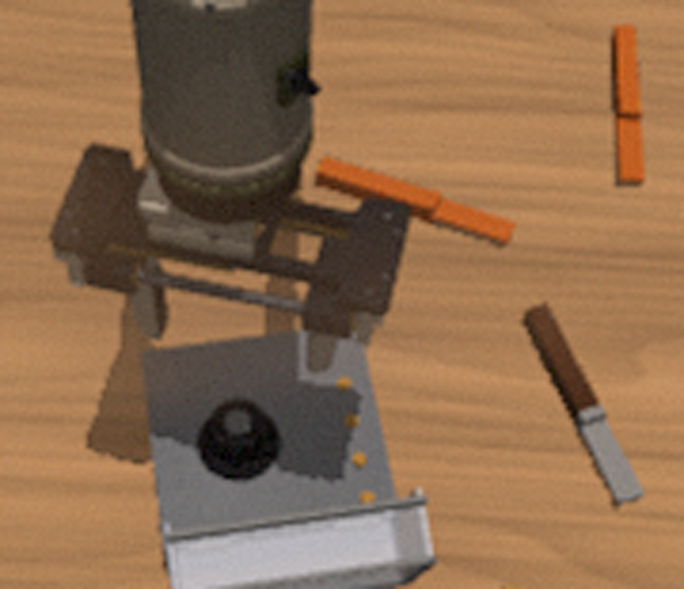

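```bash
python3 - <<'E'
from h import *
W=cam("wrist"); st=manip.get_state()
a=pix2w(W,(248.5,201),.077); b=pix2w(W,(248.5,190.5),.049); print(a,b,w2m(a)); print("top px of expected",w2pix(W,m2w([.005,-.02,.077])))
Rt=q2R(st["tool_rot"]);print(Rt[:,2])
tip=st["tool_pos"]-.034*Rt[:,2]; print("tip",tip)
E
```

```text
[0.59486264 0.05630705 0.077     ] [0.59357475 0.05653325 0.049     ] [ 0.00777125 -0.02019121  0.077     ]
top px of expected [247.41946666 197.83186208]
[ 0.01385125 -0.00122591 -0.99990332]
tip [0.58967153 0.05753216 0.16987977]
```

```bash
python3 -m handwheel '[{"tx":0.4,"ty":0,"tz":-3,"rx":0,"ry":0.014,"rz":0},{"tx":0.4,"ty":0,"tz":-6,"rx":0,"ry":0.014,"rz":0},{"tx":0.4,"ty":0,"tz":-9,"rx":0,"ry":0.014,"rz":0},{"tx":0.4,"ty":0,"tz":-10.5,"rx":0,"ry":0.014,"rz":0},{"tx":0.4,"ty":0,"tz":-11.3,"rx":0,"ry":0.014,"rz":0},{"tx":0.4,"ty":0,"tz":-11.3,"rx":0,"ry":0.014,"rz":0}]' 1
python3 - <<'E'
from h import *
st=manip.get_state();Rt=q2R(st["tool_rot"]);print(st["tool_pos"],Rt[:,2])
snap("wrist","w18.png")
snap("scene","s18.png",(170,130,350,265),4.4)
E
```

```text
t: 16.4
tool_pos: [0.5936, 0.0582, 0.0223]
tool_rot: [0.0, 0.765, 0.644, -0.001]
force: [0.1, 0.4, 0.8]
grip_width: 0.0931
[0.59357898 0.05822052 0.0223226 ] [-0.00141494 -0.00119855 -0.99999828]
```

View pics/w18.png

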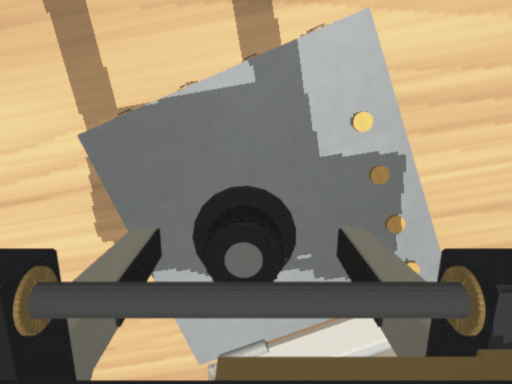

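View pics/s18.png

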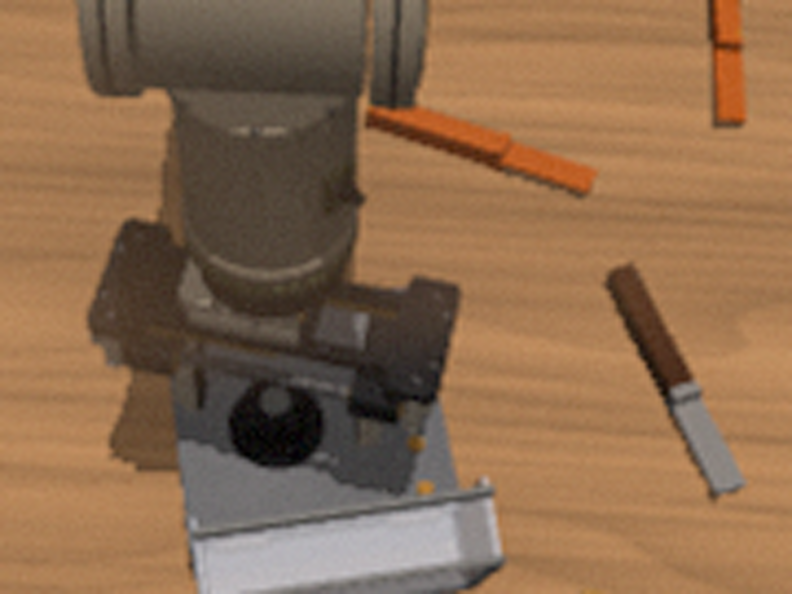

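```bash
python3 - <<'E'
from h import *
W=cam("wrist"); st=manip.get_state();Rt=q2R(st["tool_rot"])
for uv,z in(((244,260),.077),((244.5,236),.049)):
  a=pix2w(W,uv,z); d=Rt.T@(a-st["tool_pos"]); print(a,d.round(4))
print([w2pix(W,st["tool_pos"]+[0,0,h]) for h in(.0267,.0547)])
E
```

```text
[0.59665709 0.05514571 0.077     ] [-0.0025  0.002  -0.0526]
[0.59553089 0.05520845 0.049     ] [-0.0026  0.0008 -0.0246]
[array([249.06940947, 236.18932139]), array([249.05337039, 258.38048651])]
```

```bash
python3 -m handwheel '[{"tx":0.1,"ty":-0.27,"tz":0,"rx":0,"ry":0,"rz":0},{"tx":0.1,"ty":-0.27,"tz":0,"rx":0,"ry":0,"rz":0},{"tx":0.1,"ty":-0.27,"tz":0,"rx":0,"ry":0,"rz":0},{"tx":0.1,"ty":-0.27,"tz":0,"rx":0,"ry":0,"rz":0},{"tx":0.1,"ty":-0.27,"tz":0,"rx":0,"ry":0,"rz":0},{"tx":0.1,"ty":-0.27,"tz":0,"rx":0,"ry":0,"rz":0},{"tx":0.1,"ty":-0.27,"tz":0,"rx":0,"ry":0,"rz":0},{"tx":0.1,"ty":-0.27,"tz":0,"rx":0,"ry":0,"rz":0}]' 0
python3 - <<'E'
from h import *
st=manip.get_state();print(st["tool_pos"],st["tool_rot"],st["wrist_torque"],st["force"],st["grip_width"])
E
```

```text
t: 17.3
tool_pos: [0.5962, 0.0552, 0.0243]
tool_rot: [0.001, 0.765, 0.644, 0.0]
force: [-0.4, 0.3, 0.1]
grip_width: 0.0373
[0.59615669 0.05518217 0.02431766] [1.01282841e-03 7.65255502e-01 6.43725803e-01 2.84097444e-04] [-0.05024546  0.01931838  0.00138958] [-0.38968724  0.30620286  0.09124609] 0.037337129212404806
```

```bash
python3 -m handwheel '[{"tx":0,"ty":0,"tz":0,"rx":0,"ry":0,"rz":0.07},{"tx":0,"ty":0,"tz":0,"rx":0,"ry":0,"rz":0.14},{"tx":0,"ty":0,"tz":0,"rx":0,"ry":0,"rz":0.21},{"tx":0,"ty":0,"tz":0,"rx":0,"ry":0,"rz":0.26},{"tx":0,"ty":0,"tz":0,"rx":0,"ry":0,"rz":0.26},{"tx":0,"ty":0,"tz":0,"rx":0,"ry":0,"rz":0.26}]'
python3 - <<'E'
from h import *
st=manip.get_state();q=st["tool_rot"];print(st["tool_pos"],"yaw",np.degrees(2*np.arctan2(q[2],q[1])),st["wrist_torque"],st["force"],st["grip_width"])
E
```

```text
t: 17.9
tool_pos: [0.5966, 0.0557, 0.0242]
tool_rot: [0.001, 0.676, 0.737, 0.001]
force: [4.0, 3.3, -3.7]
grip_width: 0.0376
[0.59663073 0.05570972 0.02422722] yaw 94.93699314801795 [ 0.72727599 -0.71087742 -0.3858956 ] [ 4.04767766  3.31128316 -3.71107329] 0.03755138787836806
```

```bash
python3 -m handwheel '[{"tx":0,"ty":0,"tz":0,"rx":0,"ry":0,"rz":-0.1},{"tx":0,"ty":0,"tz":0,"rx":0,"ry":0,"rz":-0.2},{"tx":0,"ty":0,"tz":0,"rx":0,"ry":0,"rz":-0.26},{"tx":0,"ty":0,"tz":0,"rx":0,"ry":0,"rz":-0.26}]'
python3 - <<'E'
from h import *
st=manip.get_state();q=st["tool_rot"];print(st["tool_pos"],"yaw",np.degrees(2*np.arctan2(q[2],q[1])),st["wrist_torque"],st["force"])
E
python3 -m handwheel '[{"tx":0,"ty":0,"tz":0,"rx":0,"ry":0,"rz":-0.1},{"tx":0,"ty":0,"tz":0,"rx":0,"ry":0,"rz":-0.2},{"tx":0,"ty":0,"tz":0,"rx":0,"ry":0,"rz":-0.3},{"tx":0,"ty":0,"tz":0,"rx":0,"ry":0,"rz":-0.3},{"tx":0,"ty":0,"tz":0,"rx":0,"ry":0,"rz":-0.3}]'
python3 - <<'E'
from h import *
st=manip.get_state();q=st["tool_rot"];print(st["tool_pos"],"yaw",np.degrees(2*np.arctan2(q[2],q[1])),st["wrist_torque"],st["force"])
snap("wrist","w19.png")
E
```

```text
t: 18.3
tool_pos: [0.5963, 0.0556, 0.0242]
tool_rot: [0.001, 0.766, 0.642, 0.001]
force: [-0.8, 0.5, -0.1]
grip_width: 0.0371
[0.59632549 0.05556709 0.02421972] yaw 79.92950843972832 [-0.01986304  0.02890932  0.03875367] [-0.75419076  0.4552376  -0.06679016]
t: 18.8
tool_pos: [0.5963, 0.0554, 0.0242]
tool_rot: [0.001, 0.853, 0.522, 0.0]
force: [0.2, -0.2, -0.2]
grip_width: 0.0378
[0.59631514 0.05541638 0.02421174] yaw 62.95071761121583 [ 0.03495416 -0.0181069  -0.01720332] [ 0.18744326 -0.17597914 -0.19054825]
```

View pics/w19.png

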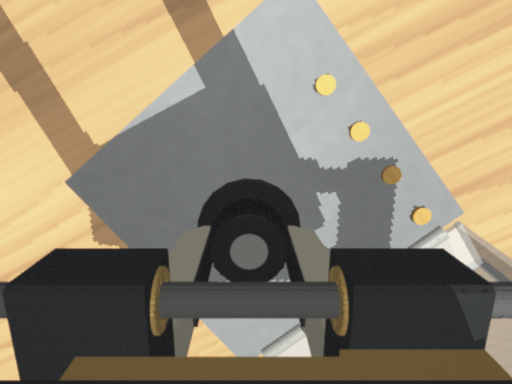

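Clockwise turns freely with about zero torque; counter-clockwise stopped at −0.39 N m. So the thread is left-handed. I'll regrasp turned back, so the gripper's long side stays clear of the cover.

```bash
python3 -m handwheel '[{"tx":0,"ty":0,"tz":0,"rx":0,"ry":0,"rz":0},{"tx":0,"ty":0,"tz":0,"rx":0,"ry":0,"rz":0},{"tx":0,"ty":0,"tz":0,"rx":0,"ry":0,"rz":0},{"tx":0,"ty":0,"tz":0,"rx":0,"ry":0,"rz":0}]' 0.65
python3 -m handwheel '[{"tx":0,"ty":0,"tz":0,"rx":0,"ry":0,"rz":0.15},{"tx":0,"ty":0,"tz":0,"rx":0,"ry":0,"rz":0.3},{"tx":0,"ty":0,"tz":0,"rx":0,"ry":0,"rz":0.45},{"tx":0,"ty":0,"tz":0,"rx":0,"ry":0,"rz":0.6},{"tx":0,"ty":0,"tz":0,"rx":0,"ry":0,"rz":0.75},{"tx":0,"ty":0,"tz":0,"rx":0,"ry":0,"rz":0.9},{"tx":0,"ty":0,"tz":0,"rx":0,"ry":0,"rz":1.05},{"tx":0,"ty":0,"tz":0,"rx":0,"ry":0,"rz":1.15}]' 0.65
python3 -m handwheel '[{"tx":0,"ty":0,"tz":0,"rx":0,"ry":0,"rz":0.05},{"tx":0,"ty":0,"tz":0,"rx":0,"ry":0,"rz":0.05}]'
python3 - <<'E'
from h import *
st=manip.get_state();q=st["tool_rot"];print(st["tool_pos"],"yaw",np.degrees(2*np.arctan2(q[2],q[1])),q2R(q)[:,2],st["joint_positions"].round(2),st["force"])
snap("wrist","w20.png")
E
```

```text
t: 19.25
tool_pos: [0.5963, 0.0554, 0.0242]
tool_rot: [0.001, 0.853, 0.522, 0.0]
force: [0.6, -0.0, 0.2]
grip_width: 0.0595
t: 20.05
tool_pos: [0.5963, 0.0554, 0.0242]
tool_rot: [0.001, 0.429, 0.903, 0.001]
force: [0.8, -0.3, -0.7]
grip_width: 0.0602
t: 20.25
tool_pos: [0.5963, 0.0554, 0.0242]
tool_rot: [0.001, 0.406, 0.914, 0.001]
force: [-0.1, -0.5, -0.1]
grip_width: 0.0601
[0.59627839 0.05541217 0.02421439] yaw 132.1238481008712 [ 0.00231977  0.00103452 -0.99999677] [ 0.01  0.25  1.65  0.    1.24 -2.3 ] [-0.10504733 -0.54889304 -0.061558  ]
```

View pics/w20.png

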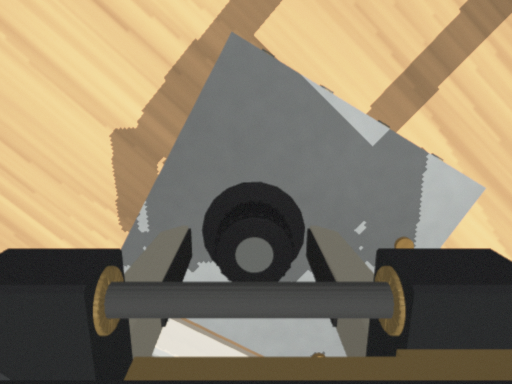

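```bash
python3 -m handwheel '[{"tx":0,"ty":0,"tz":0,"rx":0,"ry":0,"rz":0},{"tx":0,"ty":0,"tz":0,"rx":0,"ry":0,"rz":0},{"tx":0,"ty":0,"tz":0,"rx":0,"ry":0,"rz":0},{"tx":0,"ty":0,"tz":0,"rx":0,"ry":0,"rz":0},{"tx":0,"ty":0,"tz":0,"rx":0,"ry":0,"rz":0}]' 0
python3 -m handwheel '[{"tx":0,"ty":0,"tz":0,"rx":0,"ry":0,"rz":-0.13},{"tx":0,"ty":0,"tz":0,"rx":0,"ry":0,"rz":-0.26},{"tx":0,"ty":0,"tz":0,"rx":0,"ry":0,"rz":-0.39},{"tx":0,"ty":0,"tz":0,"rx":0,"ry":0,"rz":-0.52},{"tx":0,"ty":0,"tz":0,"rx":0,"ry":0,"rz":-0.65},{"tx":0,"ty":0,"tz":0,"rx":0,"ry":0,"rz":-0.75},{"tx":0,"ty":0,"tz":0,"rx":0,"ry":0,"rz":-0.8},{"tx":0,"ty":0,"tz":0,"rx":0,"ry":0,"rz":-0.8}]'
python3 - <<'E'
from h import *
st=manip.get_state();q=st["tool_rot"];print(st["tool_pos"],"yaw",np.degrees(2*np.arctan2(q[2],q[1])),st["wrist_torque"],st["force"])
E
```

```text
t: 20.8
tool_pos: [0.5962, 0.0555, 0.0242]
tool_rot: [0.001, 0.407, 0.913, 0.001]
force: [-0.8, 0.5, 0.5]
grip_width: 0.0372
t: 21.6
tool_pos: [0.5961, 0.0555, 0.0242]
tool_rot: [0.001, 0.731, 0.683, 0.001]
force: [-0.9, -0.8, 0.9]
grip_width: 0.0372
[0.59613017 0.05546289 0.0242008 ] yaw 86.10200258674645 [ 0.05432495  0.16956877 -0.02431659] [-0.92388314 -0.76037694  0.91447532]
```

```bash
python3 -m handwheel '[{"tx":0,"ty":0,"tz":0,"rx":0,"ry":0,"rz":-0.06},{"tx":0,"ty":0,"tz":0,"rx":0,"ry":0,"rz":-0.11},{"tx":0,"ty":0,"tz":0,"rx":0,"ry":0,"rz":-0.11}]'
python3 - <<'E'
from h import *
st=manip.get_state();q=st["tool_rot"];print(st["tool_pos"],"yaw",np.degrees(2*np.arctan2(q[2],q[1])),st["wrist_torque"],st["force"])
E
python3 -m handwheel '[{"tx":0,"ty":0,"tz":0.2,"rx":0,"ry":0,"rz":0},{"tx":0,"ty":0,"tz":0.4,"rx":0,"ry":0,"rz":0},{"tx":0,"ty":0,"tz":0.5,"rx":0,"ry":0,"rz":0},{"tx":0,"ty":0,"tz":0.5,"rx":0,"ry":0,"rz":0}]'
```

```text
t: 21.9
tool_pos: [0.5956, 0.0551, 0.0243]
tool_rot: [0.001, 0.767, 0.642, -0.0]
force: [-4.4, -1.6, 4.0]
grip_width: 0.0373
[0.59561621 0.05514621 0.02426335] yaw 79.88519326747357 [-0.31589044  0.76244023  0.57322364] [-4.39321787 -1.55699049  3.98397551]
t: 22.3
tool_pos: [0.5947, 0.0553, 0.0279]
tool_rot: [0.0, 0.766, 0.642, -0.001]
force: [3.3, 0.7, -16.9]
grip_width: 0.0374
```

```bash
python3 -m handwheel '[{"tx":0.1,"ty":0,"tz":-0.2,"rx":0,"ry":0,"rz":0.06},{"tx":0.1,"ty":0,"tz":-0.2,"rx":0,"ry":0,"rz":0.06},{"tx":0.1,"ty":0,"tz":-0.2,"rx":0,"ry":0,"rz":0.06}]'
python3 - <<'E'
from h import *
st=manip.get_state();q=st["tool_rot"];print(st["tool_pos"],"yaw",np.degrees(2*np.arctan2(q[2],q[1])),st["wrist_torque"],st["force"])
snap("wrist","w21.png")
snap("scene","s21.png",(170,130,350,265),4.4)
E
```

```text
t: 22.6
tool_pos: [0.5961, 0.0552, 0.027]
tool_rot: [0.001, 0.747, 0.664, -0.001]
force: [-1.0, -0.1, -0.7]
grip_width: 0.0377
[0.59613473 0.05515831 0.02699022] yaw 83.27841553209474 [-0.0911813   0.26588084  0.02788347] [-1.03246054 -0.08453219 -0.72981799]
```

View pics/w21.png

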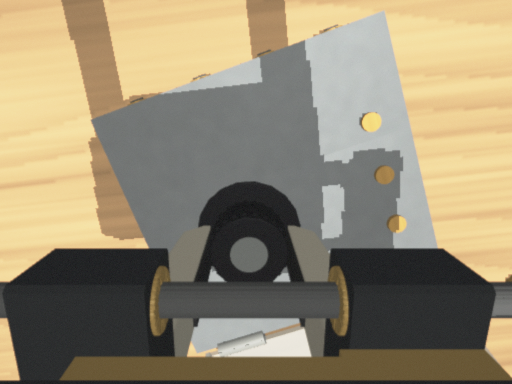

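View pics/s21.png

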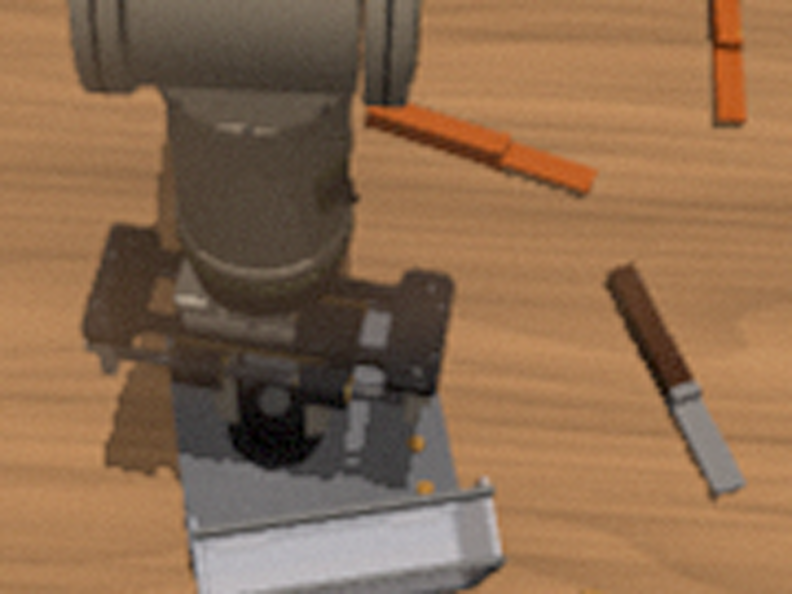

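```bash
python3 -m handwheel '[{"tx":0,"ty":0,"tz":0.2,"rx":0,"ry":0,"rz":0},{"tx":0,"ty":0,"tz":0.4,"rx":0,"ry":0,"rz":0},{"tx":0,"ty":0,"tz":0.5,"rx":0,"ry":0,"rz":0},{"tx":0,"ty":0,"tz":0.5,"rx":0,"ry":0,"rz":0}]'
python3 - <<'E'
from h import *
st=manip.get_state();q=st["tool_rot"];print(st["tool_pos"],st["wrist_torque"],st["force"])
E
```

```text
t: 23.1
tool_pos: [0.5964, 0.0551, 0.0323]
tool_rot: [0.001, 0.747, 0.665, -0.0]
force: [-1.1, -0.4, 0.3]
grip_width: 0.0373
[0.5963588  0.05509876 0.03228431] [-0.18198455  0.37081552  0.04806514] [-1.10247689 -0.35025936  0.26478338]
```

```bash
python3 -m handwheel '[{"tx":0,"ty":0,"tz":1,"rx":0,"ry":0,"rz":0},{"tx":0,"ty":0,"tz":2.2,"rx":0,"ry":0,"rz":0},{"tx":0,"ty":0,"tz":3.5,"rx":0,"ry":0,"rz":0},{"tx":0,"ty":0,"tz":5,"rx":0,"ry":0,"rz":0},{"tx":0,"ty":0,"tz":7,"rx":0,"ry":0,"rz":0},{"tx":0,"ty":0,"tz":9,"rx":0,"ry":0,"rz":0},{"tx":0,"ty":0,"tz":9.5,"rx":0,"ry":0,"rz":0},{"tx":0,"ty":0,"tz":9.5,"rx":0,"ry":0,"rz":0}]'
python3 - <<'E'
from h import *
st=manip.get_state();q=st["tool_rot"];print(st["tool_pos"],st["wrist_torque"],st["force"])
snap("wrist","w22.png")
snap("scene","s22.png",(170,110,350,265),3.8)
E
```

```text
t: 23.9
tool_pos: [0.5976, 0.0552, 0.1293]
tool_rot: [0.002, 0.747, 0.665, 0.001]
force: [0.4, -1.0, -0.9]
grip_width: 0.0372
[0.59758693 0.05516281 0.12927539] [ 0.00707039 -0.00831514 -0.00977774] [ 0.42441476 -0.95348497 -0.91192404]
```

View pics/w22.png

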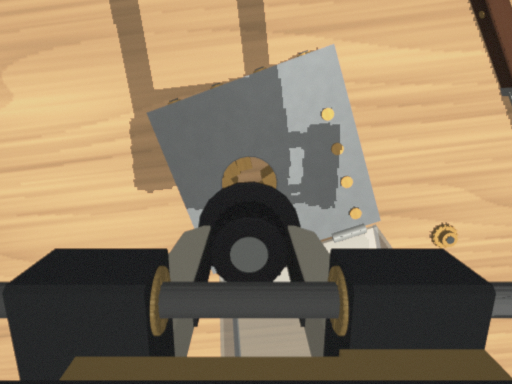

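View pics/s22.png

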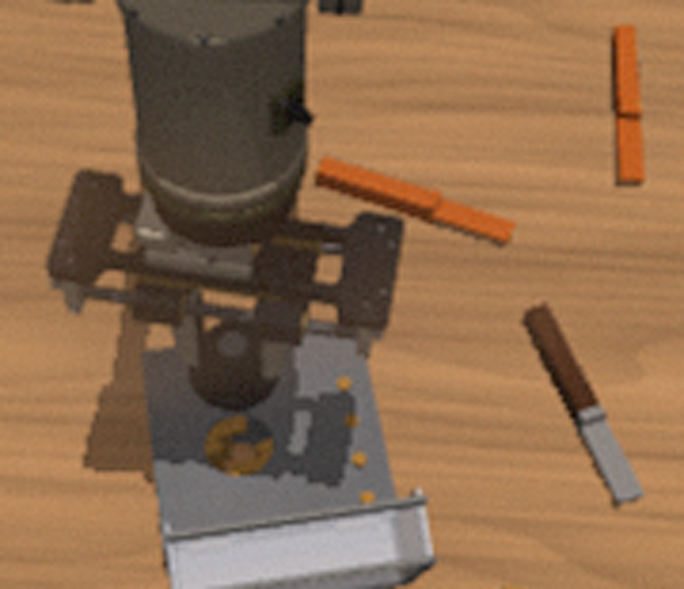

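```bash
python3 -m handwheel '[{"tx":0,"ty":0,"tz":0,"rx":0,"ry":0,"rz":0},{"tx":0,"ty":0,"tz":0,"rx":0,"ry":0,"rz":0},{"tx":0,"ty":0,"tz":0,"rx":0,"ry":0,"rz":0}]'
python3 - <<'E'
from h import *
st=manip.get_state();print(st["tool_pos"],abs(st["joint_vel"]).max(),st["grip_width"])
snap("top","t23.png")
snap("scene","s23.png")
S=cam("scene"); 
E
```

```text
t: 24.3
tool_pos: [0.5955, 0.0551, 0.1258]
tool_rot: [0.0, 0.747, 0.665, -0.001]
force: [-0.4, 0.2, -2.2]
grip_width: 0.0374
[0.59545543 0.05511357 0.12576893] 0.0064454676397589965 0.03740186318330092
```

View pics/t23.png

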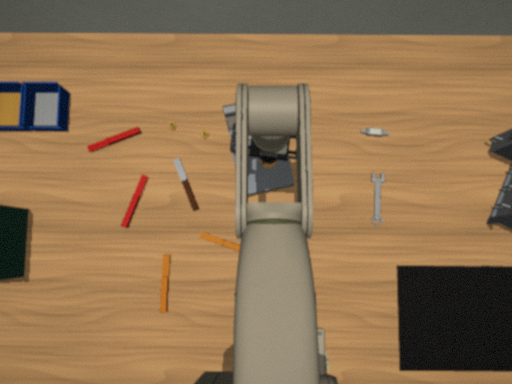

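View pics/s23.png

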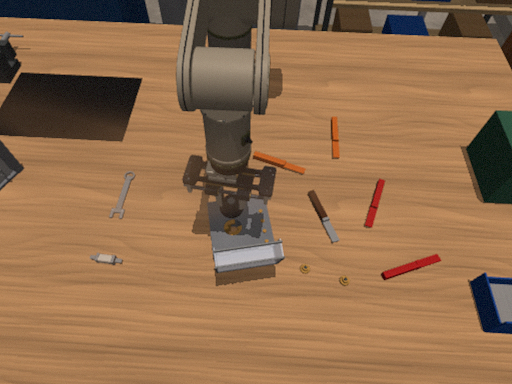

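The bystanders are where they started: nuts at (173,127) and (206,135), spare link at (375,132), spanner at (378,198) in the top view. The cover stands open, the tool is flat on the bench, and the cap is held clear.

```bash
python3 -c "
from station import manip
print(manip.finish_job())"
```

```text
the job is handed in; nothing more can be done
None
```

The job is done and handed in at about 24 s of the 72 s allowed. No verdict is reported back.

- **Cover:** I gripped the dark wooden blade tool, pushed its blade under the lip and levered the cover open. By the camera it stands at about 1.86 rad, and I then laid the tool flat on the bench near its old spot.
- **Cap:** Turning it counter-clockwise met a stop, while clockwise was free, so the thread is left-handed. I turned it clockwise in two grips to the far stop and lifted it straight out.
- **Last checks:**
  - The cap is still in the gripper (37.4 mm opening) and upright. Going by the lift height, its origin is about 145 mm above the bench.
  - Its well is empty and the cover is open.
  - The spanner, spare link and nuts show no visible shift in the top and scene pictures.
- **What failed or disagreed:**
  - The first move was refused because its rows lacked some keys.
  - My first grasp of the tool closed on nothing. The real fingertips sit about 30 mm short of the reported TCP, so I worked with that offset from then on.
  - The first pull on the cap met about 17 N while it was twisted hard against its stop. It came free once I eased the twist.

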